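# Set up two gas detectors for calibration

## Task

Set up the two loose gas detectors on the bench for calibration. First lay both, screen up, fully down in the cradles that fit them (wide in wide, narrow in narrow) with the sensor end towards the cradle's nozzle block; next cover both sensors with their adaptors, flat on the detector (the round one on the wide detector, the square one on the narrow detector); last of all put the ring weight over the stub of the round adaptor so that it lies flat. Leave the label roll and the tin where they are.

Things in the scene. Friction and masses are not known exactly. Their poses are not given: they have to be found in the camera images.
- wide_cradle: Fixed grey cradle. Origin: underside, below the seat's centre. Floor top at z 8 mm; seat 118 (x) by 68 mm (y), 4 mm play round the detector. Lips at the corners only, 5 mm thick, to z 18 mm, 20 mm long on the long sides, which are open between. Floor plate x -64 to +89 mm, 78 mm wide. Aluminium nozzle block (22 x 30 mm, top z 30, brass nozzle to z 40) beyond the lips at the +x end.
- narrow_cradle: Smaller fixed grey cradle, built alike. Origin: underside, below the seat's centre. Floor top at z 8 mm; seat 98 (x) by 52 mm (y), 4 mm play round the detector. Corner lips 5 mm thick, to z 18 mm, 20 mm long on the open long sides. Floor plate x -54 to +79 mm, 62 mm wide. Nozzle block (22 x 30 mm, top z 30, brass nozzle to z 40) at the +x end.
- wide_detector: Loose red gas detector, 110 (x) by 60 (y) by 34 mm high, about 0.22 kg, lying screen up. Origin: centre of the underside. Round dark steel sensor boss, 28 mm diameter, 6 mm high, on the top face 30 mm from the centre towards +x (the sensor end), its top at z 40 mm. Dark screen and three buttons towards -x.
- narrow_detector: Loose red gas detector, 90 (x) by 44 (y) by 28 mm high, about 0.13 kg, lying screen up. Origin: centre of the underside. Square dark steel sensor boss, 18 x 18 mm, 5 mm high, on the top face 22 mm from the centre towards +x (the sensor end), its top at z 33 mm. Dark screen and two buttons towards -x.
- round_adaptor: Loose grey plastic round adaptor, 48 mm diameter, upright. Origin: centre of the underside. Recess underneath (38 mm diameter, 8 mm deep) goes over the round sensor boss; the rim then rests on the detector's top face. Flat shoulder at z 22 mm; a brass stub 16 mm in diameter rises from it to z 36 mm. About 60 g.
- square_adaptor: Loose grey plastic square adaptor, 36 x 36 mm (sides along its x and y), upright. Origin: centre of the underside. Recess underneath (28 x 28 mm, 8 mm deep) goes over the square sensor boss; the rim then rests on the detector's top face. Flat top at z 24 mm with a 10 mm square brass stub to z 32 mm. About 60 g.
- ring_weight: Loose dark steel ring, 52 mm outer diameter, 28 mm bore, 24 mm high, lying flat; origin: centre of the underside. About 0.28 kg. It goes over the stub of the round adaptor and rests on its shoulder.
- label_roll: Bystander, loose: white paper label roll lying flat, 66 mm outer diameter, 48 mm bore, 22 mm high. Origin: centre of the underside.
- tin: Bystander, loose: small tin 44 mm in diameter, 45 mm high, standing beyond the cradles. Origin: centre of the underside.
Mind the look-alikes: they are no part of the job. What is shaped like the square_adaptor but purple is not meant.

How it is judged:
By the outcome, as a careful person would: the job done as asked, in the order asked, and still so for the second after the job is handed in, with the robot touching nothing.
It also fails if it takes over 112 s, if anything falls off the work surface, if the arm or the gripper's body presses on something with over 40 N, if the wrist force passes 120 N, or if a joint passes its speed limit or range.

## Robot

A 6-joint arm with a two-finger parallel gripper is mounted at the origin on the work surface. World frame = base frame: x ahead of the robot, y to its left, z up, the work surface at z = 0. Lengths are in m, angles in rad, forces in N, time in s.
With the tool pointing down it reaches from about 0.25 to 0.8 m from the base axis. Payload 3.9 kg.
Tool frame: the origin (TCP) lies on the front face of the gripper's body, between the roots of the fingers; the fingertips stand 73 mm ahead of it and the grasp point (between the pads) lies 54 mm ahead of it; z points along the fingers, y is the line along which they close (so a half turn about z gives the same grasp; the last joint's range is limited). The gripper opens to 85 mm and grips with 20 to 120 N. Pads are 22 mm wide; open, the fingers measure 114 mm over their backs; the gripper's body (76 mm by 85 mm) begins 54 mm behind the grasp point. The pads swing forward as they close: fully open they stand 13 mm farther back than shut.
Start: joints at [1.3, 0.26, -0.138, 1.173, 0, 1.571], TCP at [0.14, 0.506, 0.304] pointing down, gripper open.
Joint ranges: [-2.78, 2.78], [-0.83, 1.72], [-1.28, 1.37], [-1.9, 2.12], [-1.57, 1.48], [-3.14, 3.14]. Speed limits (rad/s): [2.57, 2.57, 3.14, 3.14, 3.14, 3.14].

## Interface

Orientations are given as a unit quaternion [x, y, z, w].
In Python, from plant import ctrl, read_camera, get_calibration gives the robot as it stands.
- The arm moves only by the tool carry_out, never from a script. Its argument "commands" is text: rows parted by semicolons, each of 7 numbers parted by spaces: the turn, a rotation vector about the world's x, y, z in units of 6 degrees (1.0 is 6 degrees), then the shift along the world's x, y, z in units of 0.02 m (1.0 is 0.02 m), then the opening, from -1 (shut) to 1 (fully open). In form: ax ay az dx dy dz hand; .... A call has 1 to 8 rows; each row shifts and turns the commanded pose from where the row before left it; what a row does not reach is not made up. A row lasts 1/12 s, in which the tool goes at most 41.7 mm and 7.16 degrees, less where a joint would pass 70% of its speed; a pose out of reach is approached as far as the arm can. A call with a number of a shift or a turn outside -1 to 1 is refused whole. A call with a gripper value outside its range is refused whole. The fingers move at their own pace and stop on an object; "grip_force" is the grip in N (left out, the last holds). Time passes only in rows, so rows that do not move let the fingers close. It gives the time, the measured TCP pose, the force, the opening and the grip force at its end, in the units of the state.
- ctrl.observe(): the state, without advancing time (a new reading comes with each control period).
- read_camera(name): name is "scene" or "side" or "wrist"; returns the picture (480x640x3 uint8, blue, green, red); there is no depth.
- get_calibration(name): a dict with "camera_matrix" (3x3 intrinsics, pixels), "cam_to_world" (4x4, takes a point from camera to world coordinates). Camera axes: x right, y up, looking along -z (the intrinsics and any distortion apply to the point x, -y, -z); pixel columns grow to the right and rows downward; lengths in m; the calibration is good to about 2 mm. A picture is of the moment at which its call begins: read the wrist's pose just before it. get_calibration takes no time and is no camera call; for the wrist camera it gives the pose at the moment of the call.
- ctrl.job_done(): hands the job in; it is judged then, once.
The state is a dict: "time_s": time; "joints": joint angles; "joint_velocities": joint speeds; "joint_efforts": joint torques, N m; "position": TCP position; "ee_rot": TCP orientation; "contact_force": force on the tool from outside, world axes, zero at the start; "wrist_torque": the same for the moment, N m; "width": finger opening in m; "gripper_force": force on a finger pad.
Only numpy, scipy, OpenCV 4.12 (cv2) and the standard library are available. Lean on these libraries where they do the work, as an engineer would, in place of code of your own. Each camera call takes 0.05 s, during which the arm holds its last target. There are 200 camera calls.

## Working session

There is one attempt and no reset: what is moved stays moved. The work goes in short steps, Python scripts to look and compute and a tool call to move; the robot and the scene stay as the last step left them, time stands still between calls to the robot, and variables do not carry over. Pictures are saved under pics/ and viewed, at most 14 in all, crops included, and the job is handed in when it is done.

Besides the shell and the picture viewer there is one more tool, called after "Emit:" as name(argument=value, ...) on one line, values as JSON. carry_out: Moves the arm, as the interface text tells. Shifts and turns lie within -1 to 1; 1 stands for 0.02 m of shift or 6 degrees of turn. Its arguments: {"type":"object","properties":{"commands":{"type":"string"},"grip_force":{"type":"number"}},"required":["commands"]}

```bash
ls; mkdir -p pics; python3 - <<'E'
from plant import ctrl, read_camera, get_calibration
import cv2,numpy as np
for n in ("scene","side"):
    im=read_camera(n); cv2.imwrite(f"pics/{n}0.png",im)
    c=get_calibration(n); print(n,{k:np.round(v,4).tolist() if not isinstance(v,str) else v for k,v in c.items()})
s=ctrl.observe(); print({k:np.round(v,3).tolist() for k,v in s.items()})
c=get_calibration("wrist"); print(np.round(c["camera_matrix"],1).tolist(),np.round(c["cam_to_world"],3).tolist())
E
```

```text
pics
scene {'camera_matrix': [[515.0358, 0.0, 323.6637], [0.0, 515.0358, 244.6683], [0.0, 0.0, 1.0]], 'cam_to_world': [[-0.6878, -0.5874, 0.4265, 0.9333], [0.7258, -0.549, 0.4144, 0.362], [-0.0093, 0.5946, 0.804, 0.768], [0.0, 0.0, 0.0, 1.0]]}
side {'camera_matrix': [[606.4137, 0.0, 317.2506], [0.0, 606.4137, 234.8952], [0.0, 0.0, 1.0]], 'cam_to_world': [[0.9919, 0.0723, -0.1041, 0.4233], [-0.1266, 0.5219, -0.8436, -1.0377], [-0.0067, 0.85, 0.5268, 0.7091], [0.0, 0.0, 0.0, 1.0]]}
{'time_s': 0.1, 'joints': [1.3, 0.261, -0.139, 1.173, -0.0, 1.571], 'joint_velocities': [0.002, -0.003, 0.004, 0.001, 0.001, -0.001], 'joint_efforts': [-0.0, -40.651, 25.453, 0.01, 0.0, -0.0], 'position': [0.14, 0.505, 0.303], 'ee_rot': [0.135, 0.991, -0.001, -0.0], 'contact_force': [-0.271, 0.861, -0.139], 'wrist_torque': [-0.039, 0.043, -0.03], 'gripper_force': 0.0, 'width': 0.086}
[[357.9, 0.0, 321.2], [0.0, 357.9, 240.2], [0.0, 0.0, 1.0]] [[0.268, -0.915, -0.3, 0.063], [0.963, 0.254, 0.086, 0.526], [-0.002, -0.312, 0.95, 0.374], [0.0, 0.0, 0.0, 1.0]]
```

View pics/scene0.png

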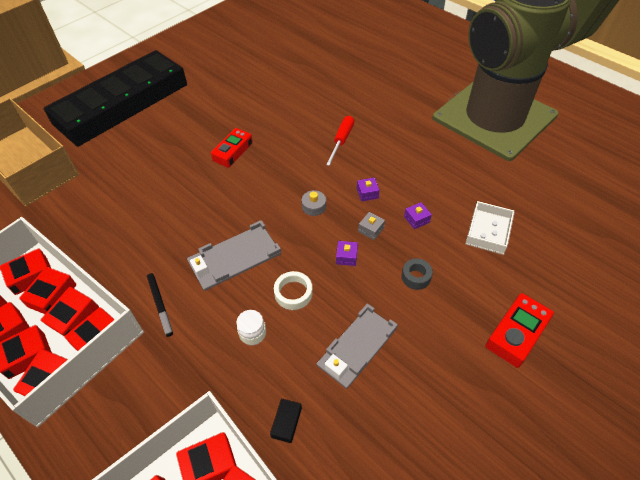

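View pics/side0.png

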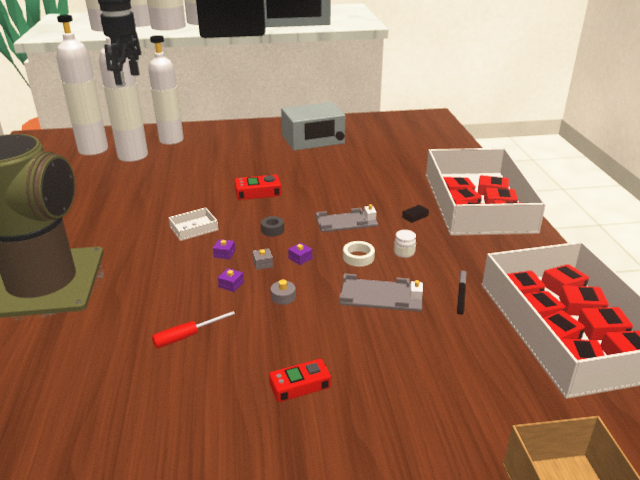

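The scene view shows: wide detector (520,330), with three buttons and a round boss; narrow detector (232,147), with two buttons; wide cradle (233,255); narrow cradle (358,345). The round adaptor is at (314,200), the grey square adaptor at (371,224) and the ring at (417,274). The bystanders are the roll (293,290) and the tin (251,327).

What could be mistaken for the things I want:
- **Square adaptor:** purple squares at (368,188), (418,215) and (347,252).
- **Detectors:** red units in the bins at about (40,300) and (215,460), and the red screwdriver (343,130).
- **Ring:** the white roll (293,290).

By the description I choose the grey square at (371,224) and the loose detectors at (520,330) and (232,147).

```bash
cat > h.py <<'E'
import numpy as np, cv2
from plant import ctrl, read_camera, get_calibration
def ray(c,px):
    K=c["camera_matrix"];T=np.array(c["cam_to_world"])
    d=np.linalg.inv(np.array(K))@[px[0],px[1],1.]
    d=T[:3,:3]@[d[0],-d[1],-d[2]]
    return T[:3,3],d/np.linalg.norm(d)
def onz(c,px,z):
    o,d=ray(c,px); return o+d*(z-o[2])/d[2]
def tri(c1,p1,c2,p2):
    o1,d1=ray(c1,p1);o2,d2=ray(c2,p2)
    t=np.linalg.lstsq(np.c_[d1,-d2],o2-o1,rcond=None)[0]
    a,b=o1+t[0]*d1,o2+t[1]*d2
    return (a+b)/2,np.linalg.norm(a-b)
def proj(c,p):
    T=np.linalg.inv(np.array(c["cam_to_world"]));q=T[:3,:3]@p+T[:3,3]
    u=np.array(c["camera_matrix"])@[q[0],-q[1],-q[2]]; return u[:2]/u[2]
E
python3 - <<'E'
from h import *
a,b=get_calibration("scene"),get_calibration("side")
P=dict(wdet_boss=((515,337),(269,179),.04),wdet_scr=((527,319),(253,181),.034),ndet_boss=((225,147),(313,368),.033),ndet_scr=((234,139),(294,375),.028),
 wnoz=((198,262),(417,285),.04),nnoz=((336,362),(371,207),.04),round_stub=((313,194),(283,284),.036),sq_stub=((371,217),(263,252),.032),ring=((417,270),(272,222),.024),roll=((293,287),(359,250),.022),tin=((250,318),(405,236),.045),
 wcr=((233,256),(376,292),.008),ncr=((362,340),(346,220),.008))
for k,(p,q,z) in P.items():
    m,e=tri(a,p,b,q); print(k,np.round(m,3),round(e,4),np.round(onz(a,p,z),3),np.round(onz(b,q,z),3))
s=cv2.imread("pics/scene0.png")
cr=lambda x,y,w,h:cv2.resize(s[y:y+h,x:x+w],(400,300),interpolation=cv2.INTER_CUBIC)
cv2.imwrite("pics/crops.png",np.vstack([np.hstack([cr(320,160,130,110),cr(465,280,110,90)]),np.hstack([cr(190,115,90,70),cr(180,210,130,90)])]))
E
```

```text
wdet_boss [0.471 0.324 0.033] 0.0018 [0.474 0.325 0.04 ] [0.471 0.309 0.04 ]
wdet_scr [0.43  0.322 0.032] 0.0032 [0.43  0.322 0.034] [0.431 0.316 0.034]
ndet_boss [ 0.5   -0.342  0.03 ] 0.0022 [ 0.5   -0.339  0.033] [ 0.5   -0.346  0.033]
ndet_scr [ 0.469 -0.35   0.027] 0.0021 [ 0.469 -0.349  0.028] [ 0.47  -0.352  0.028]
wnoz [ 0.719 -0.153  0.03 ] 0.0011 [ 0.722 -0.146  0.04 ] [ 0.716 -0.166  0.04 ]
nnoz [0.693 0.149 0.033] 0.0025 [0.694 0.151 0.04 ] [0.691 0.136 0.04 ]
round_stub [ 0.47  -0.116  0.031] 0.0027 [ 0.472 -0.113  0.036] [ 0.471 -0.124  0.036]
sq_stub [0.438 0.002 0.03 ] 0.0043 [0.437 0.003 0.032] [ 0.44  -0.004  0.032]
ring [0.466 0.133 0.021] 0.0003 [0.468 0.134 0.024] [0.466 0.127 0.024]
roll [ 0.638 -0.001  0.018] 0.0019 [0.638 0.001 0.022] [ 0.637 -0.008  0.022]
tin [0.734 0.002 0.042] 0.0021 [0.734 0.003 0.045] [ 0.734 -0.004  0.045]
wcr [ 0.653 -0.133  0.004] 0.0124 [ 0.661 -0.132  0.008] [ 0.647 -0.135  0.008]
ncr [0.631 0.145 0.007] 0.0098 [0.627 0.147 0.008] [0.635 0.14  0.008]
```

View pics/crops.png

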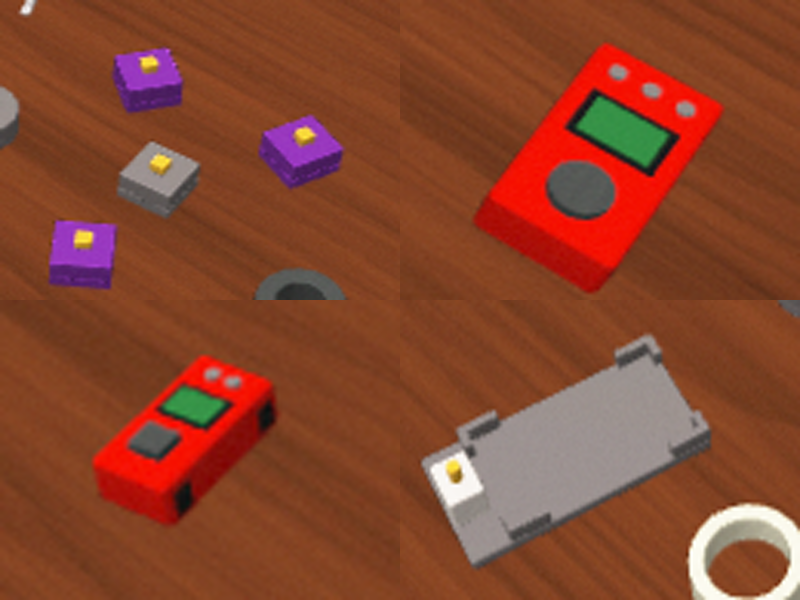

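The crop confirms the choice: the grey square adaptor sits among the three purple ones, the wide detector has a round boss with three buttons, and the narrow one has a square boss with two. The triangulated heights match the stated sizes. Next I move over the wide detector.

Emit:
carry_out(commands="0 0 0.2 0.94 -0.58 -0.25 1; 0 0 0.2 0.94 -0.58 -0.25 1; 0 0 0.2 0.94 -0.58 -0.25 1; 0 0 0.2 0.94 -0.58 -0.25 1; 0 0 0.2 0.94 -0.58 -0.25 1; 0 0 0.2 0.94 -0.58 -0.25 1; 0 0 0.2 0.94 -0.58 -0.25 1; 0 0 0.2 0.94 -0.58 -0.25 1")

```text
time_s: 0.77
position: [0.2915, 0.4121, 0.2633]
ee_rot: [0.051, 0.999, -0.0, -0.0]
contact_force: [0.4, -0.4, 0.8]
width: 0.0854
gripper_force: 0.0
```

Emit:
carry_out(commands="0 0 0.2 0.94 -0.58 -0.25 1; 0 0 0.2 0.94 -0.58 -0.25 1; 0 0 0.2 0.94 -0.58 -0.25 1; 0 0 0.2 0.94 -0.58 -0.25 1; 0 0 0.2 0.94 -0.58 -0.25 1; 0 0 0.2 0.94 -0.58 -0.25 1; 0 0 0.2 0.94 -0.58 -0.25 1; 0 0 0.2 0.94 -0.58 -0.25 1")

```text
time_s: 1.43
position: [0.4418, 0.3194, 0.2232]
ee_rot: [-0.033, 0.999, -0.0, -0.0]
contact_force: [0.5, 0.8, -0.2]
width: 0.0858
gripper_force: 0.0
```

```bash
cat >> h.py <<'E'
from scipy.spatial.transform import Rotation as R
def pose():
    s=ctrl.observe(); y=R.from_quat(s["ee_rot"]).as_matrix()
    return np.array(s["position"]), np.degrees(np.arctan2(-y[0,1],y[1,1])), y[:,2], s
def snap(name):
    c=get_calibration("wrist"); im=read_camera("wrist"); cv2.imwrite(f"pics/{name}.png",im); return c,im
def topface(c,im,lo,hi,z,near=None):
    """min-area rect of a colour mask (HSV range) cast on plane z: centre, angle, sizes"""
    m=cv2.inRange(cv2.cvtColor(im,cv2.COLOR_BGR2HSV),np.array(lo),np.array(hi))
    m=cv2.morphologyEx(m,cv2.MORPH_OPEN,np.ones((3,3)))
    out=[]
    for k in cv2.findContours(m,cv2.RETR_EXTERNAL,cv2.CHAIN_APPROX_NONE)[0]:
        if cv2.contourArea(k)<60: continue
        w=np.array([onz(c,p,z)[:2] for p in k[:,0]])
        r=cv2.minAreaRect((w*1000).astype(np.float32)); b=cv2.boundingRect(k)
        (x,y),(p,q),an=r
        if p<q: an-=90
        an=(an+90)%180-90
        out.append((round(x,1),round(y,1),round(max(p,q),1),round(min(p,q),1),round(an,1),b,round(cv2.contourArea(k))))
    return sorted(out,key=lambda o:-o[6])
E
python3 - <<'E'
from h import *
p,yaw,z,s=pose(); print(np.round(p,4),round(yaw,2),np.round(z,3),s["time_s"])
c,im=snap("w1"); print(np.round(c["cam_to_world"],3).tolist())
E
```

```text
[0.4418 0.3194 0.2232] 3.74 [-0.001 -0.001 -1.   ] 1.4333
[[-0.065, -0.948, -0.311, 0.362], [0.998, -0.062, -0.019, 0.313], [-0.001, -0.311, 0.95, 0.294], [0.0, 0.0, 0.0, 1.0]]
```

View pics/w1.png

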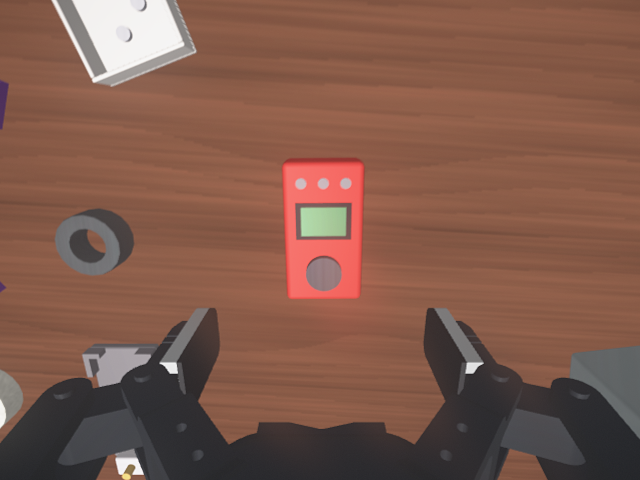

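The wrist view shows the wide detector at (323,228), boss at (324,273), buttons at the top, which is world -x. The ring is at (94,242). Next I measure it.

```bash
python3 - <<'E'
from h import *
p,yaw,z,s=pose(); c=get_calibration("wrist"); im=cv2.imread("pics/w1.png")
h=cv2.cvtColor(im,cv2.COLOR_BGR2HSV); print(h[228,290],h[300,500],h[222,323],h[273,324],h[242,66])
for o in topface(c,im,(0,130,180),(8,255,255),.034)[:3]: print("red",o)
for o in topface(c,im,(40,40,100),(80,255,255),.034)[:3]: print("scr",o)
print("boss",onz(c,(324,273),.04),"btns",onz(c,(301,184),.034),onz(c,(346,184),.034))
for u in ((79,248),(130,236),(97,242)): print("ring",onz(c,u,.024))
E
```

```text
[  2 141 246] [  9 123 141] [ 53  56 206] [177  48 150] [105   4 117]
red (445.4, 316.9, 107.7, 58.7, 4.0, (282, 162, 82, 137), 10419)
scr (435.5, 316.1, 33.5, 21.9, -84.9, (301, 207, 45, 30), 1203)
boss [0.47455117 0.31955948 0.04      ] btns [0.40841274 0.29860354 0.034     ] [0.4063625  0.33110026 0.034     ]
ring [0.47236966 0.12347137 0.024     ]
ring [0.4596403  0.16524573 0.024     ]
ring [0.46634728 0.13852526 0.024     ]
```

Emit:
carry_out(commands="0 0 0 0.15 -0.12 -0.9 1; 0 0 0 0 0 -0.9 1; 0 0 0 0 0 -0.9 1; 0 0 0 0 0 -0.9 1; 0 0 0 0 0 -0.9 1; 0 0 0 0 0 -0.9 1; 0 0 0 0 0 -0.9 1; 0 0 0 0 0 -0.9 1", grip_force=40)

```text
time_s: 2.15
position: [0.4439, 0.3177, 0.0788]
ee_rot: [-0.032, 0.999, -0.0, -0.0]
contact_force: [0.1, 0.3, -0.4]
width: 0.085
gripper_force: 0.0
```

Emit:
carry_out(commands="0 0 0 0 0 0 -1; 0 0 0 0 0 0 -1; 0 0 0 0 0 0 -1; 0 0 0 0 0 0 -1; 0 0 0 0 0 0 -1; 0 0 0 0 0 0 -1")

```text
time_s: 2.65
position: [0.4445, 0.3181, 0.0806]
ee_rot: [-0.032, 0.999, 0.0, 0.0]
contact_force: [-0.4, -0.2, -2.4]
width: 0.0597
gripper_force: 45.9
```

Emit:
carry_out(commands="0 0 0 0 0 1 -1; 0 0 0 0.3 -0.5 1 -1; 0 0 0 0.8 -1 1 -1; 0 0 0 0.8 -1 1 -1; 0 0 0 0.8 -1 1 -1; 0 0 0 0.8 -1 1 -1; 0 0 0 0.8 -1 1 -1; 0 0 0 0.8 -1 1 -1")

```text
time_s: 3.32
position: [0.5466, 0.1867, 0.2413]
ee_rot: [-0.032, 0.999, 0.0, 0.0]
contact_force: [1.7, 0.3, -2.2]
width: 0.0591
gripper_force: 45.9
```

Emit:
carry_out(commands="0 0 0 0.8 -1 1 -1; 0 0 0 0.8 -1 1 -1; 0 0 0 0.8 -1 1 -1; 0 0 0 0.8 -1 0 -1; 0 0 0 0.8 -1 0 -1; 0 0 0 0.8 -1 0 -1; 0 0 0 0.8 -1 0 -1; 0 0 0 0.8 -1 0 -1")

```text
time_s: 3.98
position: [0.6746, 0.0267, 0.3002]
ee_rot: [-0.032, 0.999, -0.0, 0.0]
contact_force: [0.6, 0.6, -1.8]
width: 0.0594
gripper_force: 46.0
```

Emit:
carry_out(commands="0 0 0 0 -1 0 -1; 0 0 0 0 0 0 -1")

```text
time_s: 4.15
position: [0.6748, 0.0038, 0.2994]
ee_rot: [-0.03, 1.0, -0.001, -0.0]
contact_force: [-0.5, -0.5, -2.4]
width: 0.0594
gripper_force: 45.9
```

```bash
python3 - <<'E'
from h import *
p,yaw,z,s=pose(); print(np.round(p,4),round(yaw,2),s["time_s"],s["width"])
c,im=snap("w2")
E
```

```text
[0.6748 0.0038 0.2994] 3.44 4.15 0.05938512397136784
```

View pics/w2.png

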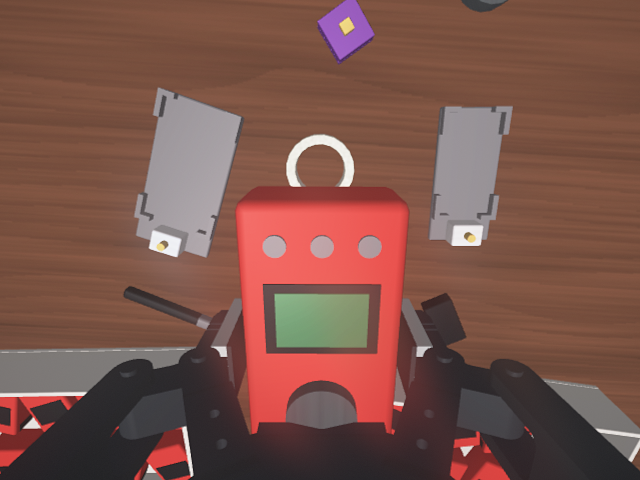

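The view shows the wide cradle at (188,172) with its nozzle block at (165,243), and the narrow cradle at (470,175) with its nozzle block at (467,235). The roll is at (320,165). I measure the plates next.

```bash
python3 - <<'E'
from h import *
c=get_calibration("wrist"); im=cv2.imread("pics/w2.png")
h=cv2.cvtColor(im,cv2.COLOR_BGR2HSV); print(h[170,190],h[170,470],h[60,100],h[110,165],h[243,165])
for o in topface(c,im,(0,0,50),(180,60,255),.008)[:8]: print("grey",o)
m=cv2.inRange(h,np.array((0,0,50)),np.array((180,60,255)))
for k in cv2.findContours(m,cv2.RETR_EXTERNAL,cv2.CHAIN_APPROX_NONE)[0]:
    if cv2.contourArea(k)>3000 and cv2.boundingRect(k)[1]<150:
        q=cv2.approxPolyDP(k,4,True)[:,0]; print([(tuple(map(int,u)),tuple(np.round(onz(c,u,.008)[:2]*1000).astype(int))) for u in q])
for u in ((162,245),(470,237)): print("noz",onz(c,u,.04))
cv2.imwrite("pics/c2.png",np.hstack([cv2.resize(im[80:265,120:250],(400,569)),cv2.resize(im[95:255,415:525],(390,569))]))
E
```

```text
[155   9 165] [155  10 154] [  9 122 119] [156   8 158] [ 17  88 136]
grey (660.9, -136.7, 163.0, 83.7, -15.6, (134, 88, 110, 169), 12134)
grey (915.6, 265.8, 369.4, 166.6, 50.8, (426, 301, 214, 179), 11178)
grey (639.9, 149.5, 139.5, 69.0, 3.7, (428, 106, 85, 140), 8707)
grey (907.7, -208.3, 322.0, 134.9, 78.2, (0, 347, 255, 102), 6736)
grey (988.8, -193.9, 143.7, 88.6, 2.9, (119, 388, 75, 88), 2454)
grey (937.7, 20.0, 89.4, 58.1, -86.5, (286, 391, 71, 38), 1956)
grey (630.2, -0.2, 67.3, 50.6, -86.5, (286, 134, 68, 53), 1247)
grey (803.4, -162.6, 99.8, 17.1, 68.2, (124, 289, 87, 40), 814)
[((441, 107), (np.int64(573), np.int64(112))), ((428, 237), (np.int64(703), np.int64(119))), ((451, 245), (np.int64(710), np.int64(145))), ((479, 245), (np.int64(708), np.int64(175))), ((486, 239), (np.int64(701), np.int64(181))), ((489, 220), (np.int64(680), np.int64(180))), ((495, 219), (np.int64(679), np.int64(186))), ((498, 195), (np.int64(654), np.int64(184))), ((493, 190), (np.int64(649), np.int64(178))), ((501, 135), (np.int64(595), np.int64(174))), ((508, 133), (np.int64(593), np.int64(181))), ((512, 106), (np.int64(568), np.int64(179)))]
[((158, 87), (np.int64(572), np.int64(-155))), ((152, 151), (np.int64(631), np.int64(-165))), ((134, 212), (np.int64(694), np.int64(-189))), ((139, 219), (np.int64(701), np.int64(-185))), ((136, 235), (np.int64(719), np.int64(-190))), ((149, 239), (np.int64(723), np.int64(-176))), ((148, 247), (np.int64(732), np.int64(-178))), ((177, 256), (np.int64(740), np.int64(-148))), ((185, 250), (np.int64(733), np.int64(-139))), ((206, 257), (np.int64(740), np.int64(-117))), ((243, 118), (np.int64(595), np.int64(-76)))]
noz [ 0.71696625 -0.14875302  0.04      ]
noz [0.69055424 0.14944425 0.04      ]
```

View pics/c2.png

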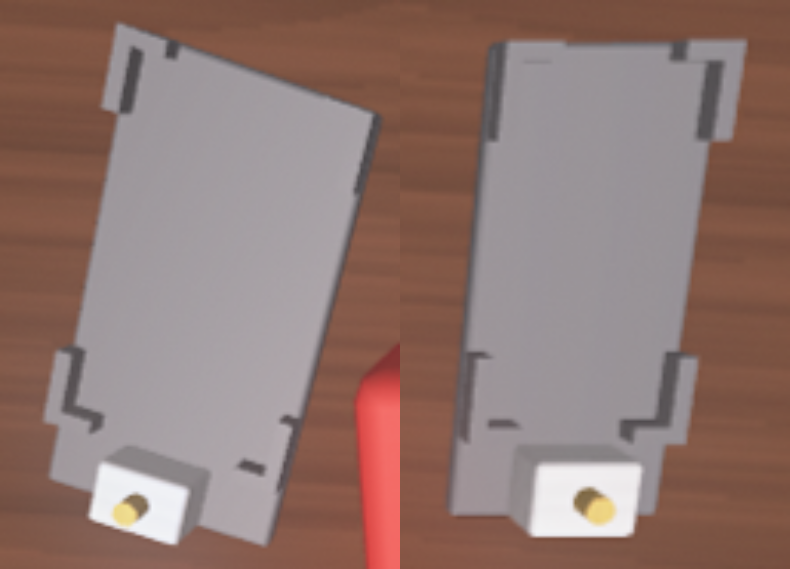

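```bash
python3 - <<'E'
from h import *
c=get_calibration("wrist")
f=lambda u,z:onz(c,u,z)[:2]*1000
def do(n,L,Rr,e1,e2,B1,B2,end,back,noz):
    l,r,a,b=[f(u,.008) for u in (L,Rr,e1,e2)]; B1,B2=f(B1,.018),f(B2,.018); m=(l+r)/2; mb=(B1+B2)/2
    a1=np.degrees(np.arctan2(*(r-l)[::-1]))-90; a2=np.degrees(np.arctan2(*(b-a)[::-1])); a3=np.degrees(np.arctan2(*(B2-B1)[::-1]))-90; a4=np.degrees(np.arctan2(*(m-mb)[::-1]))
    an=np.radians(np.mean([a2,a4])); d=np.array([np.cos(an),np.sin(an)])
    print(n,"widths",np.linalg.norm(r-l),np.linalg.norm(B1-B2),"len",np.linalg.norm(m-mb),"ang",a1,a2,a3,a4,"orig",m-end*d,mb+back*d,"noz-off",f(noz,.04)-(m-end*d))
do("wide",(136.2,235.3),(207.1,257.1),(158.3,117.4),(144.4,192.1),(158,87.2),(243.5,117.4),89,64,(162,245))
do("narrow",(429,239.6),(486.9,239.3),(501.9,134.4),(494.8,194.3),(441.5,106.8),(512.3,106.2),79,54,(469.5,237.5))
p,yaw,*_=pose(); print(p,yaw)
E
```

```text
wide widths 76.8351806719737 80.24740278408946 len 151.76789293564852 ang -15.263617900274468 -15.226617927796818 -15.39150325512108 -15.567687052386095 orig [ 643.86080173 -128.91952519] [ 645.16927015 -128.81133135] noz-off [ 73.10545171 -19.83349466]
narrow widths 61.52748068314088 65.19466005909415 len 132.18861516646098 ang 3.807265563401529 5.410276153575719 3.932338436362201 4.296318918582139 orig [624.62938149 145.00396685] [625.33536353 146.35353497] noz-off [66.45721232  4.05383131]
[0.67426305 0.00577744 0.29956764] 3.5031864201716596
```

Emit:
carry_out(commands="0 0 -0.4 -0.19 -0.86 -0.7 -1; 0 0 -0.4 -0.19 -0.86 -0.7 -1; 0 0 -0.4 -0.19 -0.86 -0.7 -1; 0 0 -0.4 -0.19 -0.86 -0.7 -1; 0 0 -0.4 -0.19 -0.86 -0.7 -1; 0 0 -0.4 -0.19 -0.86 -0.7 -1; 0 0 -0.4 -0.19 -0.86 -0.7 -1; 0 0 -0.4 -0.19 -0.86 -0.7 -1")

```text
time_s: 4.87
position: [0.6433, -0.1293, 0.1876]
ee_rot: [0.135, 0.991, 0.0, 0.0]
contact_force: [0.1, -0.0, -1.9]
width: 0.0591
gripper_force: 45.9
```

Emit:
carry_out(commands="0 0 0 0 0 -0.9 -1; 0 0 0 0 0 -0.9 -1; 0 0 0 0 0 -0.8 -1; 0 0 0 0 0 0 -1; 0 0 0 0 0 0 -1")

```text
time_s: 5.28
position: [0.6429, -0.1287, 0.1353]
ee_rot: [0.135, 0.991, 0.0, -0.001]
contact_force: [0.6, 0.5, -0.9]
width: 0.0594
gripper_force: 45.8
```

```bash
python3 - <<'E'
from h import *
c,im=snap("w3")
P=[pose() for _ in range(1)][0]; print(np.round(P[0],4),P[1],P[3]["time_s"])
im2=read_camera("side"); cv2.imwrite("pics/s3.png",cv2.resize(im2[200:340,290:470],(720,560)))
E
```

```text
[ 0.6439 -0.129   0.1365] -15.463936198114524 5.3333
```

View pics/w3.png

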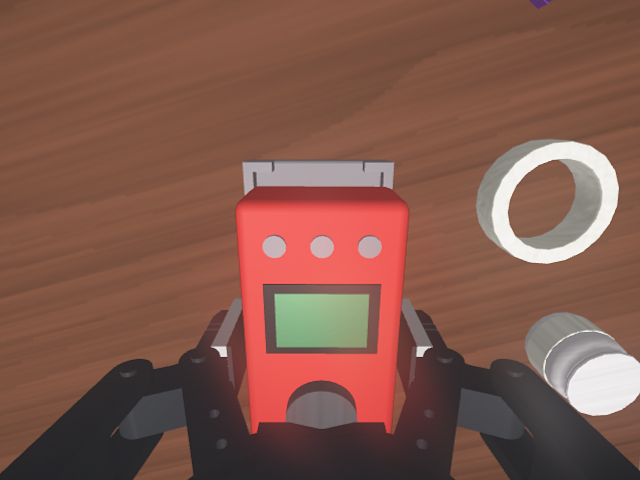

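The view shows the detector aligned above the cradle. Back lips span columns 243–394 at row 161, the buttons are at row 247. I check the remaining offset along the cradle axis.

```bash
python3 - <<'E'
from h import *
c=get_calibration("wrist"); a=np.radians(-15.45); d=np.array([np.cos(a),np.sin(a)]); n=np.array([-d[1],d[0]])
l=(onz(c,(243,161),.018)[:2]+onz(c,(394,161),.018)[:2])/2*1000
print("width",np.linalg.norm(onz(c,(243,161),.018)-onz(c,(394,161),.018)))
cr=l+64*d; b=onz(c,(322,247),.09)[:2]*1000; det=b+37.2*d
print(cr,det,"along",(cr-det)@d,"lat",(cr-det)@n)
E
```

```text
width 0.07850894201381597
[ 647.34175069 -132.69342718] [ 643.2159123  -129.79944867] along 4.747692392898131 lat -1.6902872547821772
```

Emit:
carry_out(commands="0 0 0 0.1 -0.1 -0.5 -1; 0 0 0 0 0 -0.5 -1; 0 0 0 0 0 -0.5 -1; 0 0 0 0 0 0 -1; 0 0 0 0 0 0 -1")

```text
time_s: 5.8
position: [0.6447, -0.1315, 0.1044]
ee_rot: [0.135, 0.991, 0.0, -0.002]
contact_force: [0.3, 0.4, -1.8]
width: 0.0593
gripper_force: 45.9
```

```bash
python3 - <<'E'
from h import *
c,im=snap("w4")
P=pose(); print(np.round(P[0],4),P[1],P[3]["time_s"])
im2=read_camera("side"); im3=read_camera("scene")
A=cv2.resize(im[130:330,200:440],(400,333)); B=cv2.resize(im2[250:330,320:440],(400,267)); C=cv2.resize(im3[200:300,170:300],(400,308)); 
z=np.zeros((600,800,3),np.uint8); z[:333,:400]=A; z[333:600,:400]=B; z[:308,400:]=C; cv2.imwrite("pics/v4.png",z)
E
```

```text
[ 0.6453 -0.1316  0.1052] -15.520471073409187 5.85
```

View pics/v4.png

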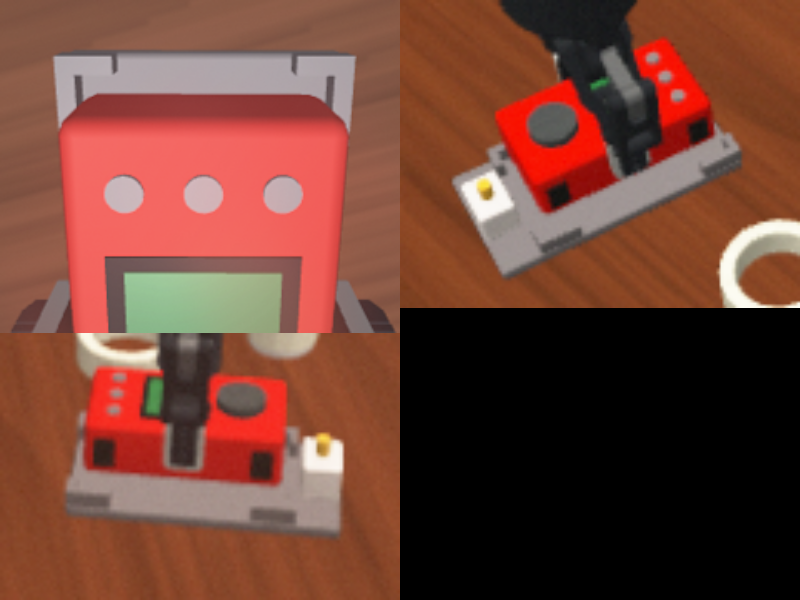

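The wrist crop shows the detector centred between the lips (55–355 against 62–348), with a back gap of about 4 mm, and the scene and side views agree. I lower and release.

Emit:
carry_out(commands="0 0 0 0 0 -0.35 -1; 0 0 0 0 0 -0.35 -1; 0 0 0 0 0 -0.1 -1; 0 0 0 0 0 0 -1; 0 0 0 0 0 0 -1")

```text
time_s: 6.37
position: [0.6455, -0.1317, 0.0894]
ee_rot: [0.135, 0.991, 0.0, -0.0]
contact_force: [0.3, -1.1, -1.7]
width: 0.059
gripper_force: 45.9
```

Emit:
carry_out(commands="0 0 0 0 0 -0.06 -1; 0 0 0 0 0 0 -1; 0 0 0 0 0 0 1; 0 0 0 0 0 0 1; 0 0 0 0 0 0 1; 0 0 0 0 0 0.5 1; 0 0 0 0 0 1 1; 0 0 0 0 0 1 1")

```text
time_s: 7.03
position: [0.6452, -0.1316, 0.1393]
ee_rot: [0.135, 0.991, 0.0, -0.001]
contact_force: [0.6, -0.5, 0.2]
width: 0.0854
gripper_force: 0.0
```

Emit:
carry_out(commands="0 0 0.5 -0.7 -0.9 1 1; 0 0 0.5 -0.7 -0.9 1 1; 0 0 0.5 -0.7 -0.9 1 1; 0 0 0.5 -0.7 -0.9 0.2 1; 0 0 0.5 -0.7 -0.9 0 1; 0 0 0.5 -0.7 -0.9 0 1; 0 0 0.5 -0.7 -0.9 0 1; 0 0 0.5 -0.7 -0.9 0 1")

```text
time_s: 7.7
position: [0.5333, -0.2766, 0.2041]
ee_rot: [-0.075, 0.997, -0.0, 0.001]
contact_force: [-0.0, 0.1, -0.5]
width: 0.0854
gripper_force: 0.0
```

Emit:
carry_out(commands="0 0 0.5 -0.7 -0.9 0 1; 0 0 0.5 -0.7 -0.9 0 1; 0 0 0 -0.7 -0.9 0 1; 0 0 0 -0.6 -0.9 0 1; 0 0 0 0 0 0 1")

```text
time_s: 8.12
position: [0.4779, -0.3507, 0.2039]
ee_rot: [-0.124, 0.992, -0.001, -0.0]
contact_force: [0.8, -0.2, -0.2]
width: 0.0854
gripper_force: 0.0
```

```bash
python3 - <<'E'
from h import *
c,im=snap("w5")
P=pose(); print(np.round(P[0],4),P[1],P[3]["time_s"])
for o in topface(c,im,(0,130,170),(8,255,255),.028)[:3]: print("red",o)
for o in topface(c,im,(40,40,100),(80,255,255),.028)[:3]: print("scr",o)
for o in topface(c,im,(0,0,0),(180,70,170),.033)[:8]: print("dark",o)
im2=read_camera("side"); im3=read_camera("scene")
z=np.zeros((600,800,3),np.uint8); z[:300,:400]=cv2.resize(im,(400,300)); z[300:567,:400]=cv2.resize(im2[250:330,320:440],(400,267)); z[:308,400:]=cv2.resize(im3[200:300,170:300],(400,308)); cv2.imwrite("pics/v5.png",z)
E
```

```text
[ 0.479  -0.3493  0.2038] 14.305264471950885 8.1667
red (478.5, -348.3, 89.0, 43.3, 13.0, (297, 179, 62, 118), 6792)
red (300.8, -210.4, 28.8, 22.2, 25.2, (602, 0, 38, 53), 1719)
red (635.5, -136.6, 15.0, 7.5, 6.1, (505, 450, 12, 13), 69)
scr (470.7, -350.2, 24.4, 18.0, -76.3, (310, 218, 35, 25), 779)
scr (651.1, -114.1, 35.8, 23.5, 73.8, (505, 458, 40, 22), 557)
dark (614.9, -320.8, 580.8, 174.6, -75.6, (0, 308, 640, 172), 53642)
dark (466.1, -135.7, 59.9, 45.6, 80.7, (570, 262, 70, 65), 2844)
dark (500.3, -343.3, 17.4, 16.2, 14.3, (315, 261, 23, 23), 474)
dark (465.4, -361.3, 10.5, 9.4, -75.7, (306, 215, 16, 14), 76)
```

View pics/v5.png

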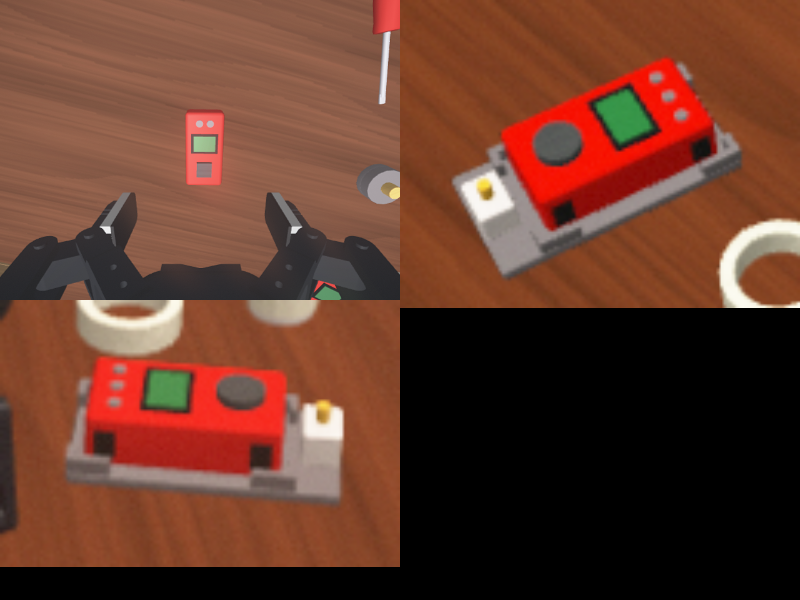

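Both outside views show the wide detector lying fully down in its cradle. The narrow detector is measured at (478.7,-348.4), 13.7°, and its size is right (89 x 43). I grasp it.

Emit:
carry_out(commands="0 0 -0.1 0 0.08 -0.9 1; 0 0 0 0 0 -0.9 1; 0 0 0 0 0 -0.9 1; 0 0 0 0 0 -0.9 1; 0 0 0 0 0 -0.9 1; 0 0 0 0 0 -0.9 1; 0 0 0 0 0 -0.9 1; 0 0 0 0 0 0 1")

```text
time_s: 8.93
position: [0.4787, -0.3437, 0.0736]
ee_rot: [-0.122, 0.993, 0.002, -0.002]
contact_force: [-0.7, -0.3, -0.4]
width: 0.0853
gripper_force: 0.0
```

Emit:
carry_out(commands="0 0 0 0 0 0 -1; 0 0 0 0 0 0 -1; 0 0 0 0 0 0 -1; 0 0 0 0 0 0 -1; 0 0 0 0 0 0 -1; 0 0 0 0 0 0 -1; 0 0 0 0 0 0 -1")

```text
time_s: 9.52
position: [0.4809, -0.3468, 0.0784]
ee_rot: [-0.121, 0.993, -0.001, 0.001]
contact_force: [0.4, 0.1, 6.6]
width: 0.0435
gripper_force: 43.1
```

Emit:
carry_out(commands="0 0 0 0 0 0.6 -1; 0 0 0 0 0.5 1 -1; 0 0 -0.1 0.3 1 1 -1; 0 0 -0.1 0.3 1 1 -1; 0 0 -0.1 0.3 1 1 -1; 0 0 -0.1 0.3 1 1 -1; 0 0 -0.1 0.3 1 0 -1; 0 0 -0.1 0.3 1 0 -1")

```text
time_s: 10.18
position: [0.5168, -0.2157, 0.1906]
ee_rot: [-0.089, 0.996, -0.001, 0.002]
contact_force: [0.5, -0.3, -1.5]
width: 0.0428
gripper_force: 42.3
```

Emit:
carry_out(commands="0 0 -0.1 0.3 1 0 -1; 0 0 -0.1 0.3 1 0 -1; 0 0 -0.1 0.3 1 0 -1; 0 0 -0.1 0.3 1 0 -1; 0 0 -0.1 0.3 1 0 -1; 0 0 -0.1 0.3 1 0 -1; 0 0 -0.1 0.3 1 0 -1; 0 0 -0.1 0.3 1 0 -1")

```text
time_s: 10.85
position: [0.5637, -0.0552, 0.1887]
ee_rot: [-0.047, 0.999, -0.0, -0.0]
contact_force: [0.2, -0.3, -1.1]
width: 0.0431
gripper_force: 42.3
```

Emit:
carry_out(commands="0 0 -0.1 0.3 1 0 -1; 0 0 -0.1 0.3 1 0 -1; 0 0 0 0.3 1 0 -1; 0 0 0 0.3 1 0 -1; 0 0 0 0.3 1 0 -1; 0 0 0 0.3 1 0 -1; 0 0 0 0.3 1 0 -1; 0 0 0 0.3 1 0 -1")

```text
time_s: 11.52
position: [0.6117, 0.1047, 0.1886]
ee_rot: [-0.037, 0.999, -0.0, -0.0]
contact_force: [0.8, 1.1, -1.0]
width: 0.0433
gripper_force: 42.3
```

Emit:
carry_out(commands="0 0 0 0.4 1 0 -1; 0 0 0 0.3 1 -0.5 -1; 0 0 0 0 0.2 -0.8 -1; 0 0 0 0 0 -0.8 -1; 0 0 0 0 0 0 -1; 0 0 0 0 0 0 -1")

```text
time_s: 12.02
position: [0.6247, 0.1476, 0.1457]
ee_rot: [-0.037, 0.999, -0.0, -0.002]
contact_force: [-0.2, 1.2, -0.6]
width: 0.0433
gripper_force: 42.2
```

```bash
python3 - <<'E'
from h import *
c,im=snap("w6")
P=pose(); print(np.round(P[0],4),P[1],P[3]["time_s"],P[3]["width"],np.round(P[2],3))
im2=read_camera("side"); im3=read_camera("scene")
z=np.zeros((600,800,3),np.uint8); z[:333,:400]=cv2.resize(im[130:330,200:440],(400,333)); z[333:600,:400]=cv2.resize(im2[170:250,300:420],(400,267)); z[:308,400:]=cv2.resize(im3[290:390,310:440],(400,308)); cv2.imwrite("pics/v6.png",z)
E
```

```text
[0.6256 0.1475 0.1468] 4.265906223331973 12.0667 0.04327814334710753 [-0.001 -0.    -1.   ]
```

View pics/v6.png

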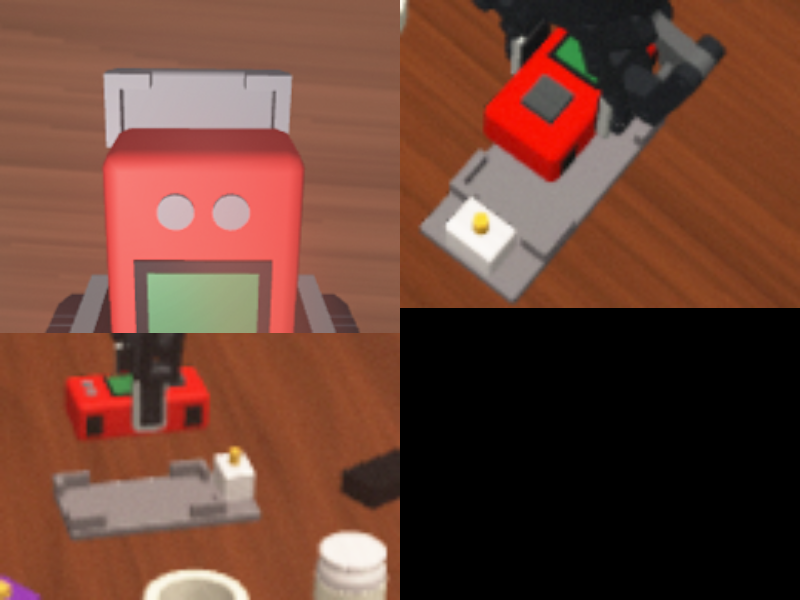

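The view shows the narrow detector above its cradle. Back lip corners are at about (263,173) and (375,173) px, the button midpoint at (322,257). I compute the offset.

```bash
python3 - <<'E'
from h import *
c=get_calibration("wrist"); im=cv2.imread("pics/w6.png"); a=np.radians(4.25); d=np.array([np.cos(a),np.sin(a)]); n=np.array([-d[1],d[0]])
e=[onz(c,u,.018)[:2]*1000 for u in ((263,173.5),(374.6,173.5))]
print("width",np.linalg.norm(e[1]-e[0])); cr=(e[0]+e[1])/2+54*d
z=.097
for o in topface(c,im,(40,40,100),(80,255,255),z)[:2]:
    s=np.array(o[:2]); det=s+8.4*d; print(o,cr,det,"along",(cr-det)@d,"lat",(cr-det)@n)
E
```

```text
width 61.95977590978385
(617.2, 142.7, 19.7, 18.2, -85.8, (288, 294, 53, 43), 1910) [627.72914123 144.97031187] [625.57690155 143.32251132] along 2.2684374228583266 lat 1.48377016892591
```

Emit:
carry_out(commands="0 0 0 0.04 -0.06 -0.8 -1; 0 0 0 0 0 -0.8 -1; 0 0 0 0 0 -0.7 -1; 0 0 0 0 0 0 -1; 0 0 0 0 0 0 -1")

```text
time_s: 12.58
position: [0.6266, 0.1463, 0.1011]
ee_rot: [-0.037, 0.999, -0.0, -0.0]
contact_force: [0.1, -0.5, -1.0]
width: 0.0431
gripper_force: 42.2
```

```bash
python3 - <<'E'
from h import *
c,im=snap("w7")
P=pose(); print(np.round(P[0],4),P[1],P[3]["time_s"],P[3]["width"],np.round(P[2],3))
im2=read_camera("side"); im3=read_camera("scene")
z=np.zeros((600,800,3),np.uint8); z[:333,:400]=cv2.resize(im[130:330,200:440],(400,333)); z[333:600,:400]=cv2.resize(im2[170:250,300:420],(400,267)); z[:308,400:]=cv2.resize(im3[290:390,310:440],(400,308)); cv2.imwrite("pics/v7.png",z)
E
```

```text
[0.6272 0.1465 0.1018] 4.2619846087347675 12.6333 0.04290969418930163 [ 0.001  0.    -1.   ]
```

View pics/v7.png

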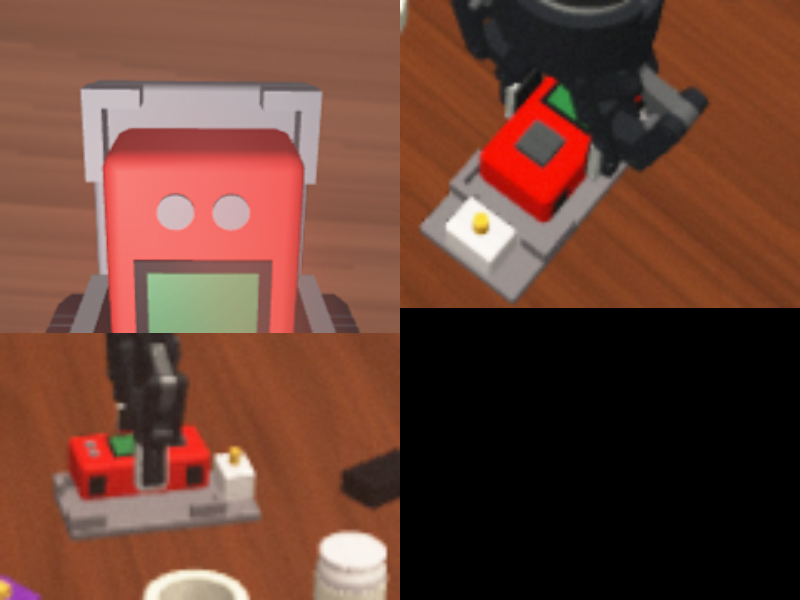

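It is centred laterally, with a back gap of about 5 mm, so I nudge it back by 1 mm, lower and release.

Emit:
carry_out(commands="0 0 0 -0.04 0 -0.35 -1; 0 0 0 0 0 -0.35 -1; 0 0 0 0 0 -0.1 -1; 0 0 0 0 0 0 -1; 0 0 0 0 0 0 -1")

```text
time_s: 13.15
position: [0.6264, 0.1468, 0.0862]
ee_rot: [-0.037, 0.999, 0.0, 0.001]
contact_force: [-1.7, -0.1, 8.0]
width: 0.0431
gripper_force: 43.7
```

Emit:
carry_out(commands="0 0 0 0 0 0 1; 0 0 0 0 0 0 1; 0 0 0 0 0 0 1; 0 0 0 0 0 0.5 1; 0 0 0 0 0 1 1; 0 0 0 0 0 1 1; 0 0 0 -0.9 -0.7 1 1; 0 0 0 -0.9 -0.7 1 1")

```text
time_s: 13.82
position: [0.5903, 0.119, 0.1759]
ee_rot: [-0.038, 0.999, 0.0, 0.001]
contact_force: [1.1, 0.0, 0.1]
width: 0.0857
gripper_force: 0.0
```

Emit:
carry_out(commands="0 0 0 -0.9 -0.7 1 1; 0 0 0 -0.9 -0.7 1 1; 0 0 0 -0.9 -0.7 0 1; 0 0 0 -0.9 -0.7 0 1; 0 0 0 -0.9 -0.7 0 1; 0 0 0 -0.9 -0.7 0 1; 0 0 0 -0.9 -0.7 0 1; 0 0 0 -0.9 -0.7 0 1")

```text
time_s: 14.48
position: [0.4449, 0.0061, 0.2152]
ee_rot: [-0.037, 0.999, -0.0, 0.0]
contact_force: [-0.1, -0.9, -0.1]
width: 0.0856
gripper_force: 0.0
```

Emit:
carry_out(commands="0 0 0 -0.2 -0.2 0 1; 0 0 0 0 0 0 1")

```text
time_s: 14.65
position: [0.4406, 0.002, 0.2151]
ee_rot: [-0.037, 0.999, 0.0, -0.0]
contact_force: [0.9, 0.1, -0.2]
width: 0.0857
gripper_force: 0.0
```

```bash
python3 - <<'E'
from h import *
c,im=snap("w8")
P=pose(); print(np.round(P[0],4),P[1],P[3]["time_s"])
for o in topface(c,im,(0,0,60),(180,55,255),.024)[:8]: print("grey",o)
for o in topface(c,im,(125,60,60),(160,255,255),.024)[:4]: print("purple",o)
for o in topface(c,im,(15,90,90),(35,255,255),.032)[:8]: print("brass",o)
im2=read_camera("side"); im3=read_camera("scene")
z=np.zeros((600,800,3),np.uint8); z[:360,:480]=cv2.resize(im,(480,360)); z[360:573,:320]=cv2.resize(im2[170:250,300:420],(320,213)); z[360:600,400:720]=cv2.resize(im3[290:390,310:440],(320,240)); cv2.imwrite("pics/v8.png",z)
E
```

```text
[0.4422 0.0025 0.2153] 4.226013762313964 14.7
grey (300.7, 160.9, 77.6, 73.2, 22.5, (517, 0, 123, 118), 11966)
grey (576.5, 184.3, 211.6, 99.7, 23.0, (434, 308, 151, 172), 5430)
grey (463.7, 127.6, 61.8, 50.4, 60.0, (444, 237, 73, 67), 3617)
grey (670.2, -191.9, 100.6, 96.8, 16.5, (58, 399, 111, 81), 3486)
grey (627.4, -3.5, 80.4, 68.7, -29.5, (258, 389, 80, 73), 3394)
grey (467.0, -110.4, 55.8, 46.8, -45.4, (143, 223, 68, 63), 3174)
grey (435.9, 4.2, 40.6, 36.1, 8.4, (302, 200, 50, 54), 2324)
grey (553.0, -103.5, 83.4, 46.3, -38.0, (159, 308, 56, 86), 1462)
purple (359.1, 51.3, 38.7, 36.1, 70.5, (368, 91, 71, 70), 2913)
purple (372.4, -59.3, 37.7, 37.7, -33.6, (208, 97, 72, 73), 2905)
purple (511.8, 12.1, 45.5, 40.8, 36.7, (301, 284, 58, 62), 2218)
brass (470.0, -113.9, 22.5, 15.7, -37.7, (156, 251, 26, 24), 430)
brass (359.4, 52.0, 10.4, 9.6, 71.7, (397, 118, 19, 18), 202)
brass (437.4, 4.6, 10.8, 8.9, 4.2, (321, 225, 13, 15), 142)
brass (371.9, -59.6, 9.9, 8.6, 56.4, (232, 125, 17, 14), 140)
brass (515.3, 12.9, 12.1, 10.2, 34.5, (323, 317, 14, 16), 138)
```

View pics/v8.png

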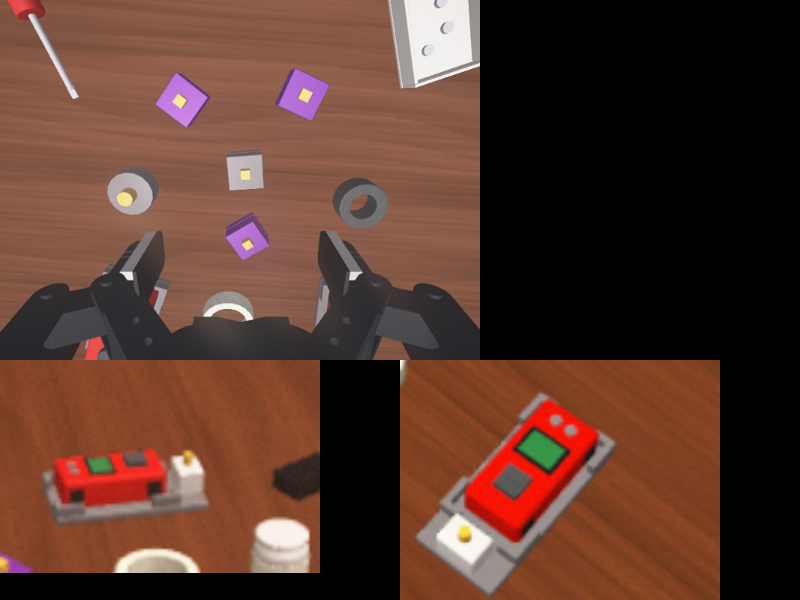

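The narrow detector is down in its cradle. The grey square adaptor is at about (325,229) px, which gives (437,4.5) mm, with the purple ones well clear of the fingers. I grasp it.

Emit:
carry_out(commands="0 0 0.3 -0.2 0.12 -0.95 1; 0 0 0.3 0 0 -0.95 1; 0 0 0 0 0 -0.95 1; 0 0 0 0 0 -0.95 1; 0 0 0 0 0 -0.95 1; 0 0 0 0 0 -0.95 1; 0 0 0 0 0 -0.95 1; 0 0 0 0 0 0 1", grip_force=30)

```text
time_s: 15.47
position: [0.4369, 0.0057, 0.0789]
ee_rot: [-0.069, 0.998, 0.0, -0.002]
contact_force: [-0.9, 0.6, -0.5]
width: 0.0855
gripper_force: 0.0
```

Emit:
carry_out(commands="0 0 0 0 0 0 -1; 0 0 0 0 0 0 -1; 0 0 0 0 0 0 -1; 0 0 0 0 0 0 -1; 0 0 0 0 0 0 -1; 0 0 0 0 0 0 -1; 0 0 0 0 0 0 -1")

```text
time_s: 16.05
position: [0.439, 0.0051, 0.0829]
ee_rot: [-0.069, 0.998, 0.0, 0.002]
contact_force: [-0.2, 1.3, 5.3]
width: 0.0353
gripper_force: 30.5
```

Emit:
carry_out(commands="0 0 0 0 0 0.6 -1; 0 0 0 0 0 1 -1; 0 0 0 0 0 1 -1; 0 0 -0.1 0.9 0.5 1 -1; 0 0 -0.1 0.9 0.5 1 -1; 0 0 -0.1 0.9 0.5 1 -1; 0 0 -0.1 0.9 0.5 1 -1; 0 0 -0.1 0.9 0.5 0.4 -1")

```text
time_s: 16.72
position: [0.5296, 0.0556, 0.225]
ee_rot: [-0.042, 0.999, 0.0, 0.002]
contact_force: [0.7, 0.3, -0.5]
width: 0.0352
gripper_force: 30.3
```

Emit:
carry_out(commands="0 0 -0.1 0.9 0.5 0 -1; 0 0 0 0.9 0.5 0 -1; 0 0 0 0.9 0.5 0 -1; 0 0 0 0.9 0.5 0 -1; 0 0 0 0.9 0.5 0 -1; 0 0 0 0.9 0.5 0 -1; 0 0 0 0.9 0.5 0 -1; 0 0 0 0.9 0.5 0 -1")

```text
time_s: 17.38
position: [0.6723, 0.1354, 0.2217]
ee_rot: [-0.037, 0.999, -0.0, -0.0]
contact_force: [-0.2, -0.4, 0.4]
width: 0.0351
gripper_force: 30.3
```

Emit:
carry_out(commands="0 0 0 0.9 0.5 0 -1; 0 0 0 0.9 0.2 0 -1; 0 0 0 0 0 0 -1; 0 0 0 0 0 0 -1")

```text
time_s: 17.72
position: [0.7079, 0.1491, 0.2209]
ee_rot: [-0.037, 0.999, -0.0, -0.001]
contact_force: [-0.3, -0.4, -1.1]
width: 0.0352
gripper_force: 30.3
```

```bash
python3 - <<'E'
from h import *
c,im=snap("w9")
P=pose(); print(np.round(P[0],4),P[1],P[3]["time_s"],P[3]["width"])
for o in topface(c,im,(0,100,120),(10,255,255),.036)[:3]: print("red",o)
for o in topface(c,im,(40,40,100),(80,255,255),.036)[:3]: print("scr",o)
for o in topface(c,im,(0,0,0),(180,80,175),.041)[:8]: print("dark",o)
for o in topface(c,im,(15,90,90),(35,255,255),P[0][2]-.083+.032)[:5]: print("brass",o)
E
```

```text
[0.7071 0.1488 0.2212] 4.277333846616175 17.7667 0.035013012970433875
red (684.1, 158.8, 531.6, 267.6, -88.7, (0, 0, 640, 374), 171737)
red (624.7, 145.2, 88.1, 43.2, 4.1, (294, 45, 68, 139), 8654)
red (868.0, -43.6, 100.6, 58.2, -86.9, (25, 365, 119, 56), 4015)
scr (615.6, 144.9, 24.7, 18.2, -86.3, (309, 89, 38, 30), 1024)
dark (837.0, 153.8, 599.5, 219.6, -85.7, (0, 262, 637, 218), 70890)
dark (662.3, -68.4, 134.3, 13.4, -11.3, (0, 42, 23, 198), 2723)
dark (604.5, 142.1, 58.1, 57.6, 2.2, (280, 34, 92, 100), 1700)
dark (615.7, 144.6, 29.2, 22.0, -85.7, (305, 85, 45, 37), 1572)
dark (731.2, 27.4, 57.3, 33.9, 22.2, (123, 221, 58, 70), 1396)
dark (637.8, -0.8, 43.6, 26.3, 3.7, (86, 86, 46, 70), 1122)
dark (801.9, -82.7, 43.8, 18.7, 68.8, (0, 310, 56, 35), 981)
dark (636.0, 34.5, 54.9, 22.1, 2.5, (138, 77, 39, 88), 790)
brass (704.9, 147.4, 12.9, 9.5, 4.3, (309, 316, 25, 30), 679)
```

View pics/w9.png

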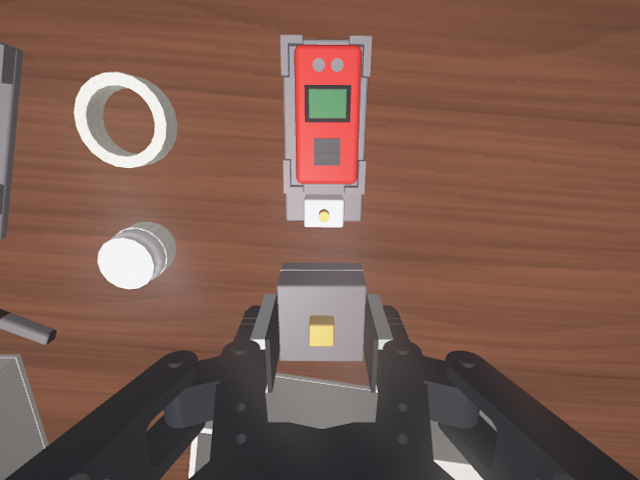

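The view shows the narrow detector's boss at (327,151) px and the held adaptor's stub at (321,331) px. I compute the shift between them.

```bash
python3 - <<'E'
from h import *
c=get_calibration("wrist"); im=cv2.imread("pics/w9.png"); P=pose()
h=cv2.cvtColor(im,cv2.COLOR_BGR2HSV); g=(h[120:190,300:356,1]<100).astype(np.uint8)
n,l,s,ce=cv2.connectedComponentsWithStats(g)
for i in range(1,n):
    if s[i,4]>150: print(s[i],ce[i]+[300,120], onz(c,ce[i]+[300,120],.041)*1000)
zt=P[0][2]-.083
b=onz(c,(321.5,331),zt+.032)*1000; m=(onz(c,(278,361),zt+.024)+onz(c,(365.5,361),zt+.024))/2*1000
k=(onz(c,(278,272),zt+.024)+onz(c,(365.5,272),zt+.024))/2*1000
print("stub",b,"front",m,"back",k,P[0])
E
```

```text
[ 14  19  26  27 700] [326.5        151.96285714] [645.82863706 146.33663196  41.        ]
[  0  62  56   8 341] [327.73313783 186.4457478 ] [669.28552366 149.05860539  41.        ]
stub [704.31868716 147.28591647 170.17437643] front [724.05946879 148.86338302 162.17437643] back [682.86623388 145.78109515 162.17437643] [0.70709005 0.14876774 0.22117438]
```

Emit:
carry_out(commands="0 0 0 -0.5 -0.05 0 -1; 0 0 0 -0.5 0 0 -1; 0 0 0 -0.5 0 -0.5 -1; 0 0 0 -0.5 0 -0.8 -1; 0 0 0 -0.5 0 -0.8 -1; 0 0 0 -0.45 0 -0.8 -1; 0 0 0 0 0 -0.8 -1; 0 0 0 0 0 -0.8 -1")

```text
time_s: 18.43
position: [0.6466, 0.1474, 0.1317]
ee_rot: [-0.037, 0.999, -0.0, -0.001]
contact_force: [0.4, 0.3, -0.8]
width: 0.0354
gripper_force: 30.3
```

Emit:
carry_out(commands="0 0 0 0 0 0 -1; 0 0 0 0 0 -0.3 -1; 0 0 0 0 0 -0.15 -1; 0 0 0 0 0 0 -1; 0 0 0 0 0 0 -1")

```text
time_s: 18.85
position: [0.6492, 0.1481, 0.1235]
ee_rot: [-0.037, 0.999, 0.0, 0.001]
contact_force: [0.9, -0.5, -0.3]
width: 0.0352
gripper_force: 30.3
```

Emit:
carry_out(commands="0 0 0 0 0 -0.1 -1; 0 0 0 0 0 -0.1 -1; 0 0 0 0 0 0 -1; 0 0 0 0 0 0 -1")

```text
time_s: 19.18
position: [0.6492, 0.1482, 0.119]
ee_rot: [-0.037, 0.999, 0.0, 0.0]
contact_force: [0.3, 0.3, 0.2]
width: 0.0353
gripper_force: 30.4
```

Emit:
carry_out(commands="0 0 0 0 0 -0.07 -1; 0 0 0 0 0 0 -1; 0 0 0 0 0 0 -1")

```text
time_s: 19.43
position: [0.6491, 0.1481, 0.1189]
ee_rot: [-0.037, 0.999, 0.0, 0.001]
contact_force: [-1.9, -0.2, 7.2]
width: 0.0353
gripper_force: 31.2
```

Emit:
carry_out(commands="0 0 0 0 0 0 1; 0 0 0 0 0 0 1; 0 0 0 0 0 0 1; 0 0 0 0 0 0.5 1; 0 0 0 0 0 1 1; 0 0 0 0 0 1 1; 0 0 0 0 0 1 1; 0 0 -0.25 -0.6 -0.95 0.7 1")

```text
time_s: 20.1
position: [0.6394, 0.1317, 0.2038]
ee_rot: [-0.026, 1.0, 0.001, 0.003]
contact_force: [0.7, -0.1, 0.7]
width: 0.0854
gripper_force: 0.0
```

Emit:
carry_out(commands="0 0 -0.25 -0.65 -0.95 0.7 1; 0 0 -0.25 -0.65 -0.95 0 1; 0 0 -0.25 -0.65 -0.95 0 1; 0 0 -0.25 -0.65 -0.95 0 1; 0 0 -0.25 -0.65 -0.95 0 1; 0 0 -0.25 -0.65 -0.95 0 1; 0 0 -0.25 -0.65 -0.95 0 1; 0 0 -0.25 -0.65 -0.95 0 1")

```text
time_s: 20.77
position: [0.5322, -0.0238, 0.216]
ee_rot: [0.081, 0.997, -0.0, 0.0]
contact_force: [-0.4, -0.2, 0.3]
width: 0.0852
gripper_force: 0.0
```

Emit:
carry_out(commands="0 0 -0.25 -0.65 -0.95 0 1; 0 0 -0.25 -0.65 -0.95 0 1; 0 0 -0.25 -0.65 -0.95 0 1; 0 0 -0.25 -0.65 -0.95 0 1; 0 0 0 -0.4 -0.8 0 1; 0 0 0 0 0 0 1; 0 0 0 0 0 0 1")

```text
time_s: 21.35
position: [0.4727, -0.1155, 0.2159]
ee_rot: [0.133, 0.991, 0.0, 0.0]
contact_force: [0.3, 0.2, -0.6]
width: 0.0853
gripper_force: 0.0
```

```bash
python3 - <<'E'
from h import *
c,im=snap("w10")
P=pose(); print(np.round(P[0],4),P[1],P[3]["time_s"])
for o in topface(c,im,(0,0,60),(180,55,255),.022)[:8]: print("grey",o)
for o in topface(c,im,(15,90,90),(35,255,255),.036)[:8]: print("brass",o)
for o in topface(c,im,(0,100,120),(10,255,255),.042)[:3]: print("red",o)
E
```

```text
[ 0.4732 -0.115   0.2158] -15.254395349068178 21.4
grey (676.2, 12.2, 226.4, 119.1, -1.5, (434, 308, 152, 172), 11290)
grey (629.9, -377.8, 97.3, 97.2, 87.0, (58, 403, 111, 77), 3488)
grey (469.4, -113.9, 50.3, 47.0, -15.3, (293, 194, 62, 64), 3014)
grey (624.9, 108.0, 129.8, 24.0, 0.2, (608, 258, 32, 133), 2603)
grey (463.5, 106.3, 51.1, 26.3, 0.2, (601, 99, 39, 72), 2018)
grey (619.3, -125.7, 98.9, 76.7, -15.3, (312, 337, 89, 92), 1953)
grey (542.1, -262.2, 91.6, 29.1, -34.9, (159, 308, 49, 86), 1190)
grey (345.0, -177.7, 73.8, 6.8, 24.8, (142, 32, 84, 95), 984)
brass (373.2, -61.4, 9.8, 9.5, -33.9, (355, 62, 18, 19), 219)
brass (513.5, 10.1, 12.2, 9.4, 36.7, (492, 237, 19, 16), 178)
brass (363.9, 47.3, 11.8, 3.1, 74.6, (526, 0, 20, 7), 103)
brass (463.4, -112.4, 12.4, 5.3, 74.7, (315, 220, 18, 8), 71)
red (491.5, -123.8, 556.1, 336.5, 74.6, (0, 0, 640, 443), 229884)
red (611.8, -123.7, 82.0, 58.7, -15.3, (322, 352, 72, 81), 3953)
red (631.1, -351.9, 43.5, 34.9, 74.7, (97, 450, 48, 30), 951)
```

Emit:
carry_out(commands="0 0 0 -0.12 0.05 -0.95 1; 0 0 0 0 0 -0.95 1; 0 0 0 0 0 -0.95 1; 0 0 0 0 0 -0.95 1; 0 0 0 0 0 -0.95 1; 0 0 0 0 0 -0.95 1; 0 0 0 0 0 -0.95 1; 0 0 0 0 0 0 1")

```text
time_s: 22.07
position: [0.4689, -0.1124, 0.0795]
ee_rot: [0.132, 0.991, 0.0, -0.003]
contact_force: [0.0, -0.4, -0.6]
width: 0.0857
gripper_force: 0.0
```

Emit:
carry_out(commands="0 0 0 0 0 0 -1; 0 0 0 0 0 0 -1; 0 0 0 0 0 0 -1; 0 0 0 0 0 0 -1; 0 0 0 0 0 0 -1; 0 0 0 0 0 0 -1; 0 0 0 0 0 0 -1")

```text
time_s: 22.65
position: [0.4717, -0.114, 0.0839]
ee_rot: [0.132, 0.991, 0.0, 0.002]
contact_force: [-0.7, 0.9, 5.6]
width: 0.0462
gripper_force: 30.6
```

Emit:
carry_out(commands="0 0 0 0 0 0.6 -1; 0 0 0 0 0 1 -1; 0 0 0 0.5 0 1 -1; 0 0 0 0.9 -0.15 1 -1; 0 0 0 0.9 -0.15 1 -1; 0 0 0 0.9 -0.15 1 -1; 0 0 0 0.9 -0.15 1 -1; 0 0 0 0.9 -0.15 0.3 -1")

```text
time_s: 23.32
position: [0.5727, -0.1295, 0.2244]
ee_rot: [0.132, 0.991, -0.0, 0.003]
contact_force: [0.6, -0.1, -0.7]
width: 0.0464
gripper_force: 31.1
```

Emit:
carry_out(commands="0 0 0 0.9 -0.15 0 -1; 0 0 0 0.9 -0.15 0 -1; 0 0 0 0.9 -0.15 0 -1; 0 0 0 0.9 -0.15 0 -1; 0 0 0 0.9 -0.15 0 -1; 0 0 0 0.9 -0.15 0 -1; 0 0 0 0.9 -0.15 0 -1; 0 0 0 0.9 -0.15 0 -1")

```text
time_s: 23.98
position: [0.7151, -0.1531, 0.2206]
ee_rot: [0.132, 0.991, -0.0, 0.0]
contact_force: [0.1, 0.2, -0.1]
width: 0.0462
gripper_force: 31.1
```

Emit:
carry_out(commands="0 0 0 0.9 -0.15 0 -1; 0 0 0 0 0 0 -1; 0 0 0 0 0 0 -1")

```text
time_s: 24.23
position: [0.7326, -0.156, 0.2198]
ee_rot: [0.132, 0.991, -0.0, -0.0]
contact_force: [-0.5, -0.9, -0.8]
width: 0.0465
gripper_force: 31.1
```

```bash
python3 - <<'E'
from h import *
c,im=snap("w11")
P=pose(); print(np.round(P[0],4),P[1],P[3]["time_s"],P[3]["width"])
zt=P[0][2]-.0835
for o in topface(c,im,(0,100,160),(8,255,255),.042)[:4]: print("red",o)
for o in topface(c,im,(40,40,100),(80,255,255),.042)[:2]: print("scr",o)
for o in topface(c,im,(0,0,0),(180,80,175),.048)[:10]: print("dark",o)
for o in topface(c,im,(15,90,90),(35,255,255),zt+.036)[:4]: print("brass",o)
for o in topface(c,im,(0,0,60),(180,55,255),zt+.022)[:8]: print("grey",o)
E
```

```text
[ 0.7319 -0.1559  0.22  ] -15.219869372964093 24.2833 0.046320505522034566
red (645.6, -133.1, 107.7, 58.9, -15.7, (275, 11, 97, 178), 15862)
red (915.1, -350.5, 37.4, 14.9, 74.8, (153, 465, 40, 13), 271)
red (900.1, -165.9, 39.9, 12.2, 80.1, (340, 410, 46, 15), 212)
scr (634.8, -129.8, 34.0, 22.6, 73.5, (296, 68, 54, 39), 1954)
dark (846.2, -189.4, 581.4, 222.0, 74.8, (2, 250, 638, 230), 82122)
dark (635.2, -130.0, 40.3, 27.1, 74.8, (290, 63, 66, 48), 2937)
dark (674.5, -141.0, 26.5, 26.4, 74.8, (302, 133, 41, 42), 1324)
dark (638.7, -6.4, 43.2, 25.6, 7.2, (494, 0, 52, 79), 1320)
dark (719.3, -19.7, 41.4, 24.9, -49.6, (492, 150, 58, 56), 918)
dark (627.3, -97.2, 58.8, 13.5, -12.2, (359, 3, 24, 107), 873)
dark (644.0, -40.4, 53.0, 20.6, 9.9, (450, 8, 47, 88), 806)
dark (605.0, -151.4, 45.3, 13.5, -18.1, (264, 2, 24, 84), 742)
dark (703.7, -148.9, 26.1, 2.8, 74.8, (303, 197, 39, 5), 150)
dark (604.2, -137.8, 6.9, 6.6, -15.3, (291, 30, 12, 14), 116)
brass (727.8, -156.6, 21.8, 15.1, -4.1, (301, 306, 41, 51), 1524)
grey (754.8, -158.3, 99.5, 91.0, 40.3, (207, 250, 223, 193), 28186)
grey (801.9, -41.4, 110.2, 25.7, 0.2, (582, 284, 58, 193), 8706)
grey (649.1, -72.3, 35.1, 28.0, 74.7, (450, 0, 109, 96), 8430)
grey (656.8, -136.2, 75.1, 38.0, -15.5, (264, 3, 119, 227), 6142)
grey (696.9, -65.6, 33.6, 22.3, 59.6, (492, 151, 89, 66), 4486)
grey (768.7, -242.5, 57.2, 33.2, -21.2, (131, 383, 72, 92), 3215)
grey (644.5, -132.8, 21.9, 14.7, 74.7, (290, 63, 66, 48), 2910)
grey (793.3, -104.6, 34.8, 21.0, 57.8, (440, 383, 59, 49), 1918)
```

Emit:
carry_out(commands="0 0 0 -0.475 0.135 0 -1; 0 0 0 -0.475 0.135 0 -1; 0 0 0 -0.475 0.135 -0.6 -1; 0 0 0 -0.475 0.135 -0.7 -1; 0 0 0 -0.475 0.135 -0.7 -1; 0 0 0 -0.475 0.135 -0.7 -1; 0 0 0 0 0 -0.7 -1; 0 0 0 0 0 -0.7 -1")

```text
time_s: 24.95
position: [0.6732, -0.1394, 0.1386]
ee_rot: [0.132, 0.991, 0.0, -0.0]
contact_force: [-0.4, -0.4, 0.3]
width: 0.0465
gripper_force: 31.1
```

Emit:
carry_out(commands="0 0 0 0 0 0 -1; 0 0 0 0 0 0 -1; 0 0 0 0 0 -0.2 -1; 0 0 0 0 0 -0.15 -1; 0 0 0 0 0 0 -1; 0 0 0 0 0 0 -1")

```text
time_s: 25.45
position: [0.6756, -0.1398, 0.1317]
ee_rot: [0.132, 0.991, -0.0, 0.0]
contact_force: [-0.7, 0.1, -1.1]
width: 0.0464
gripper_force: 31.1
```

Emit:
carry_out(commands="0 0 0 0 0 -0.1 -1; 0 0 0 0 0 -0.1 -1; 0 0 0 0 0 0 -1; 0 0 0 0 0 0 -1")

```text
time_s: 25.78
position: [0.6753, -0.1397, 0.1271]
ee_rot: [0.132, 0.991, 0.0, -0.0]
contact_force: [-0.5, 0.6, -0.8]
width: 0.046
gripper_force: 31.1
```

Emit:
carry_out(commands="0 0 0 0 0 -0.08 -1; 0 0 0 0 0 0 -1; 0 0 0 0 0 0 -1")

```text
time_s: 26.03
position: [0.6756, -0.1398, 0.126]
ee_rot: [0.132, 0.991, -0.0, 0.0]
contact_force: [-0.7, 0.2, 1.1]
width: 0.0465
gripper_force: 31.3
```

Emit:
carry_out(commands="0 0 0 0 0 -0.06 -1; 0 0 0 0 0 0 -1; 0 0 0 0 0 0 1; 0 0 0 0 0 0 1; 0 0 0 0 0 0 1; 0 0 0 0 0 0.5 1; 0 0 0 0 0 1 1; 0 0 0 0 0 1 1")

```text
time_s: 26.7
position: [0.6747, -0.1396, 0.1744]
ee_rot: [0.132, 0.991, 0.0, -0.001]
contact_force: [0.3, -0.7, -0.2]
width: 0.0852
gripper_force: 0.0
```

Emit:
carry_out(commands="0 0 0 0 0 1 1; 0 0 0 -0.75 0.97 1 1; 0 0 0 -0.75 0.97 0 1; 0 0 0 -0.75 0.97 0 1; 0 0 0 -0.75 0.97 0 1; 0 0 0 -0.75 0.97 0 1; 0 0 0 -0.75 0.97 0 1; 0 0 0 -0.75 0.97 0 1")

```text
time_s: 27.37
position: [0.5697, -0.0031, 0.2152]
ee_rot: [0.132, 0.991, 0.0, 0.0]
contact_force: [-0.3, 0.9, 0.9]
width: 0.0855
gripper_force: 0.0
```

Emit:
carry_out(commands="0 0 0 -0.75 0.97 0 1; 0 0 0 -0.75 0.97 0 1; 0 0 0 -0.75 0.97 0 1; 0 0 0 -0.75 0.97 0 1; 0 0 0 -0.75 0.97 0 1; 0 0 0 -0.75 0.97 0 1; 0 0 0 -0.75 0.97 0 1; 0 0 0 0 0 0 1")

```text
time_s: 28.03
position: [0.4627, 0.1341, 0.215]
ee_rot: [0.13, 0.991, 0.001, -0.001]
contact_force: [-0.5, -0.4, -1.1]
width: 0.085
gripper_force: 0.0
```

```bash
python3 - <<'E'
from h import *
c,im=snap("w12")
P=pose(); print(np.round(P[0],4),P[1],P[3]["time_s"])
for o in topface(c,im,(0,0,60),(180,60,255),.024)[:8]: print("grey",o)
# ring bore: hole contours
m=cv2.inRange(cv2.cvtColor(im,cv2.COLOR_BGR2HSV),np.array((0,0,60)),np.array((180,60,255)))
K,H=cv2.findContours(m,cv2.RETR_CCOMP,cv2.CHAIN_APPROX_NONE)
for k,hh in zip(K,H[0]):
    if hh[3]>=0 and cv2.contourArea(k)>80: print("hole",cv2.boundingRect(k),onz(c,np.array(cv2.minEnclosingCircle(k)[0]),.012))
a,b=read_camera("scene"),read_camera("side"); z=np.zeros((600,800,3),np.uint8)
z[:300,:400]=cv2.resize(a[200:300,170:300],(400,300)); z[:300,400:]=cv2.resize(a[290:390,310:440],(400,300))
z[300:,:400]=cv2.resize(b[230:320,330:450],(400,300)); z[300:,400:]=cv2.resize(im[130:340,200:480],(400,300)); cv2.imwrite("pics/v12.png",z)
E
```

```text
[0.4642 0.133  0.2151] -15.036271367517498 28.0833
grey (650.8, 261.7, 208.8, 104.4, 2.4, (434, 308, 151, 172), 6095)
grey (626.8, 155.7, 139.6, 109.9, 3.7, (329, 320, 138, 133), 5042)
grey (332.2, 168.1, 77.7, 37.2, 75.0, (260, 0, 124, 66), 4120)
grey (615.5, -123.5, 100.2, 96.5, -2.6, (58, 399, 111, 81), 3508)
grey (464.3, 133.1, 54.5, 50.8, -15.0, (289, 200, 67, 69), 3497)
grey (628.6, 33.1, 107.8, 42.8, 45.2, (205, 396, 116, 58), 2806)
grey (534.8, -0.9, 81.8, 48.1, -60.2, (159, 308, 60, 86), 2019)
grey (707.1, 189.9, 14.5, 9.5, -9.1, (440, 449, 11, 12), 88)
hole (304, 220, 36, 28) [0.46579925 0.1324002  0.012     ]
```

Emit:
carry_out(commands="0 0 0 0.08 0 -0.94 1; 0 0 0 0 0 -0.94 1; 0 0 0 0 0 -0.94 1; 0 0 0 0 0 -0.94 1; 0 0 0 0 0 -0.94 1; 0 0 0 0 0 -0.94 1; 0 0 0 0 0 -0.94 1; 0 0 0 0 0 0 1", grip_force=60)

```text
time_s: 28.85
position: [0.4658, 0.1304, 0.0801]
ee_rot: [0.133, 0.991, -0.001, -0.002]
contact_force: [-0.9, -0.3, -0.2]
width: 0.0855
gripper_force: 0.0
```

Emit:
carry_out(commands="0 0 0 0 0 0 -1; 0 0 0 0 0 0 -1; 0 0 0 0 0 0 -1; 0 0 0 0 0 0 -1; 0 0 0 0 0 0 -1; 0 0 0 0 0 0 -1; 0 0 0 0 0 0 -1")

```text
time_s: 29.43
position: [0.4685, 0.1321, 0.0848]
ee_rot: [0.133, 0.991, 0.001, 0.002]
contact_force: [-1.0, -0.4, 5.1]
width: 0.0486
gripper_force: 62.2
```

Emit:
carry_out(commands="0 0 0 0 0 0.6 -1; 0 0 0 0 0 1 -1; 0 0 0 0 0 1 -1; 0 0 0 0.88 -0.96 1 -1; 0 0 0 0.88 -0.96 1 -1; 0 0 0 0.88 -0.96 1 -1; 0 0 0 0.88 -0.96 1 -1; 0 0 0 0.88 -0.96 1 -1")

```text
time_s: 30.1
position: [0.5554, 0.0349, 0.2367]
ee_rot: [0.132, 0.991, 0.0, 0.0]
contact_force: [0.8, 0.4, -4.0]
width: 0.0484
gripper_force: 63.3
```

Emit:
carry_out(commands="0 0 0 0.88 -0.96 0 -1; 0 0 0 0.88 -0.96 0 -1; 0 0 0 0.88 -0.96 0 -1; 0 0 0 0.88 -0.96 0 -1; 0 0 0 0.88 -0.96 0 -1; 0 0 0 0.88 -0.96 0 -1; 0 0 0 0.88 -0.96 0 -1; 0 0 0 0.88 -0.96 0 -1")

```text
time_s: 30.77
position: [0.6963, -0.1188, 0.2353]
ee_rot: [0.132, 0.991, -0.0, -0.0]
contact_force: [0.8, 0.1, -0.5]
width: 0.0487
gripper_force: 63.3
```

Emit:
carry_out(commands="0 0 0 0.88 -0.96 0 -1; 0 0 0 0.88 -0.96 0 -1; 0 0 0 0 0 0 -1; 0 0 0 0 0 0 -1")

```text
time_s: 31.1
position: [0.7313, -0.1574, 0.2342]
ee_rot: [0.133, 0.991, 0.0, -0.0]
contact_force: [-0.6, 1.0, -2.3]
width: 0.0485
gripper_force: 63.3
```

```bash
python3 - <<'E'
from h import *
c,im=snap("w13")
P=pose(); print(np.round(P[0],4),P[1],P[3]["time_s"],P[3]["width"])
zt=P[0][2]-.084
for o in topface(c,im,(15,90,90),(35,255,255),.078)[:5]: print("brass",o)
for o in topface(c,im,(0,0,60),(180,60,255),.064)[:6]: print("adapt",o)
for o in topface(c,im,(0,100,160),(8,255,255),.042)[:2]: print("red",o)
m=cv2.inRange(cv2.cvtColor(im,cv2.COLOR_BGR2HSV),np.array((0,0,60)),np.array((180,60,255)))
K,H=cv2.findContours(m,cv2.RETR_CCOMP,cv2.CHAIN_APPROX_NONE)
for k,hh in zip(K,H[0]):
    if hh[3]>=0 and cv2.contourArea(k)>300: 
        q,r=cv2.minEnclosingCircle(k); print("hole",cv2.boundingRect(k),onz(c,q,zt+.024),onz(c,q,zt+.012),onz(c,q,zt))
E
```

```text
[ 0.7307 -0.1564  0.2345] -15.252547587371176 31.15 0.048584509979269656
brass (672.5, -140.6, 14.6, 11.8, 89.4, (314, 144, 24, 22), 315)
brass (803.1, -438.0, 38.6, 10.8, -31.0, (0, 397, 15, 38), 272)
adapt (832.4, -178.9, 195.0, 171.0, 11.9, (203, 244, 234, 211), 29690)
adapt (917.6, 32.1, 207.2, 53.1, 0.1, (574, 276, 66, 200), 10298)
adapt (657.6, -136.5, 130.1, 66.0, -15.6, (269, 11, 113, 215), 9754)
adapt (642.1, -25.1, 60.8, 52.3, 74.6, (445, 0, 103, 98), 7943)
adapt (727.0, -14.2, 57.1, 38.9, 58.6, (486, 150, 84, 63), 3994)
adapt (852.0, -331.7, 85.9, 61.6, -21.4, (127, 384, 73, 77), 2790)
red (645.7, -133.1, 108.0, 58.9, -15.8, (280, 19, 91, 168), 9996)
red (905.5, -169.5, 50.6, 25.7, 82.6, (333, 397, 56, 28), 466)
hole (292, 299, 57, 23) [ 0.72177509 -0.15657166  0.17449164] [ 0.7279862  -0.15832881  0.16249164] [ 0.73419732 -0.16008595  0.15049164]
hole (246, 296, 45, 76) [ 0.72905297 -0.18244648  0.17449164] [ 0.73593432 -0.18658646  0.16249164] [ 0.74281566 -0.19072644  0.15049164]
hole (299, 72, 53, 38) [ 0.64437529 -0.13361721  0.17449164] [ 0.64345858 -0.13326045  0.16249164] [ 0.64254186 -0.13290369  0.15049164]
hole (312, 143, 27, 29) [ 0.66578019 -0.13946651  0.17449164] [ 0.66683468 -0.13964842  0.16249164] [ 0.66788916 -0.13983033  0.15049164]
hole (279, 17, 94, 172) [ 0.64801138 -0.13467027  0.17449164] [ 0.64742952 -0.13441049  0.16249164] [ 0.64684765 -0.13415071  0.15049164]
hole (466, 14, 56, 70) [ 0.64702238 -0.07732545  0.17449164] [ 0.64634944 -0.07178472  0.16249164] [ 0.6456765  -0.06624399  0.15049164]
```

Emit:
carry_out(commands="0 0 0 -0.48 0.14 0 -1; 0 0 0 -0.48 0.14 0 -1; 0 0 0 -0.48 0.14 0 -1; 0 0 0 -0.48 0.14 -0.6 -1; 0 0 0 -0.48 0.14 -0.6 -1; 0 0 0 -0.48 0.14 -0.6 -1; 0 0 0 0 0 -0.7 -1; 0 0 0 0 0 -0.7 -1")

```text
time_s: 31.82
position: [0.6719, -0.1379, 0.1715]
ee_rot: [0.132, 0.991, 0.0, -0.0]
contact_force: [0.0, 0.4, -2.7]
width: 0.0486
gripper_force: 63.4
```

Emit:
carry_out(commands="0 0 0 0 0 0 -1; 0 0 0 0 0 0 -1; 0 0 0 0 0 -0.3 -1; 0 0 0 0 0 0 -1; 0 0 0 0 0 -0.3 -1; 0 0 0 0 0 0 -1; 0 0 0 0 0 0 -1")

```text
time_s: 32.4
position: [0.6732, -0.1393, 0.1586]
ee_rot: [0.132, 0.991, 0.0, -0.0]
contact_force: [0.3, -0.1, -2.1]
width: 0.0486
gripper_force: 63.3
```

Emit:
carry_out(commands="0 0 0 0 -0.03 -0.2 -1; 0 0 0 0 0 -0.2 -1; 0 0 0 0 0 0 -1; 0 0 0 0 0 0 -1")

```text
time_s: 32.73
position: [0.6731, -0.1399, 0.1503]
ee_rot: [0.132, 0.991, 0.0, -0.001]
contact_force: [0.6, -0.2, -2.9]
width: 0.0483
gripper_force: 63.3
```

Emit:
carry_out(commands="0 0 0 0 0 -0.07 -1; 0 0 0 0 0 0 -1; 0 0 0 0 0 0 -1")

```text
time_s: 32.98
position: [0.6734, -0.1399, 0.1495]
ee_rot: [0.132, 0.991, -0.0, 0.0]
contact_force: [0.4, -0.9, -2.4]
width: 0.0483
gripper_force: 63.3
```

Emit:
carry_out(commands="0 0 0 0 0 -0.06 -1; 0 0 0 0 0 0 -1; 0 0 0 0 0 0 -1")

```text
time_s: 33.23
position: [0.6736, -0.14, 0.1489]
ee_rot: [0.132, 0.991, 0.0, 0.0]
contact_force: [-0.6, -0.2, 1.6]
width: 0.0487
gripper_force: 63.7
```

Emit:
carry_out(commands="0 0 0 0 0 -0.04 -1; 0 0 0 0 0 0 -1; 0 0 0 0 0 0 -1")

```text
time_s: 33.48
position: [0.6736, -0.14, 0.1489]
ee_rot: [0.132, 0.991, -0.0, 0.001]
contact_force: [-2.2, 0.2, 4.6]
width: 0.0482
gripper_force: 64.1
```

Contact came at a height consistent with the shoulder. I open, rise, move back and check.

Emit:
carry_out(commands="0 0 0 0 0 0 1; 0 0 0 0 0 0 1; 0 0 0 0 0 0 1; 0 0 0 0 0 0 1; 0 0 0 0 0 0.5 1; 0 0 0 0 0 1 1; 0 0 0 0 0 1 1; 0 0 0 0 0 1 1")

```text
time_s: 34.15
position: [0.6733, -0.1399, 0.2187]
ee_rot: [0.132, 0.991, 0.0, -0.0]
contact_force: [-0.2, -0.2, 0.2]
width: 0.0853
gripper_force: 0.0
```

Emit:
carry_out(commands="0 0 0 -0.9 0 1 1; 0 0 0 -0.9 0 0.5 1; 0 0 0 -0.9 0 0 1; 0 0 0 -0.9 0 0 1; 0 0 0 -0.9 0 0 1; 0 0 0 -0.9 0 0 1; 0 0 0 -0.9 0 0 1; 0 0 0 -0.9 0 0 1")

```text
time_s: 34.82
position: [0.5287, -0.1399, 0.2483]
ee_rot: [0.132, 0.991, -0.0, 0.0]
contact_force: [-0.3, -0.2, 1.0]
width: 0.0855
gripper_force: 0.0
```

Emit:
carry_out(commands="0 0 0 -0.9 0 0 1; 0 0 0 -0.9 0 0 1; 0 0 0 -0.9 0 0 1; 0 0 0 -0.9 0 0 1; 0 0 0 0 0 0 1")

```text
time_s: 35.23
position: [0.454, -0.1395, 0.2481]
ee_rot: [0.133, 0.991, 0.0, -0.001]
contact_force: [-0.8, 0.1, -0.6]
width: 0.0852
gripper_force: 0.0
```

```bash
python3 - <<'E'
from h import *
print(ctrl.observe()["time_s"])
a,b=read_camera("scene"),read_camera("side"); cv2.imwrite("pics/sc14.png",a); cv2.imwrite("pics/sd14.png",b)
z=np.zeros((600,800,3),np.uint8)
f=lambda i:cv2.resize(i,(400,300),interpolation=cv2.INTER_CUBIC)
z[:300,:400]=f(a[195:290,180:305]); z[:300,400:]=f(a[290:390,305:435])
z[300:,:400]=f(b[235:325,325:445]); z[300:,400:]=f(b[170:260,300:420]); cv2.imwrite("pics/v14.png",z)
E
```

```text
35.2333
```

View pics/v14.png

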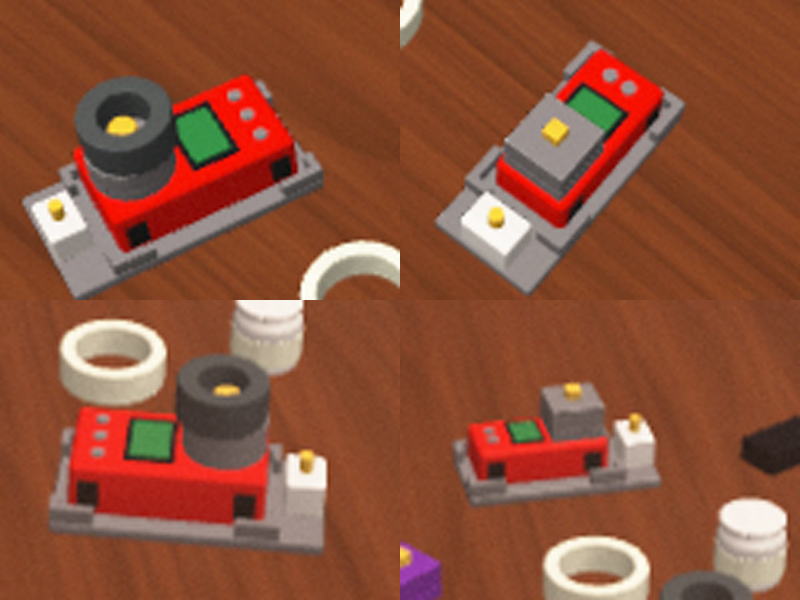

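The scene and side crops show both detectors seated, both adaptors flat, and the ring flat on the shoulder around the stub. The roll and tin look undisturbed, so I hand in.

```bash
python3 -c "
from plant import ctrl; print(ctrl.job_done())"
```

```text
the job is handed in; nothing more can be done
None
```

The job is handed in at about 35 s of the 112 s: both detectors are down in their cradles, both adaptors are flat over the sensors, and the ring weight lies flat over the round adaptor's stub, with the label roll and tin left where they were.

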